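# Load a blood tube into the tube rotator

### The job

Load the red-capped blood tube into the tube rotator. First turn the drum (the black handwheel is there for that) until the one empty pair of clips is at the top, and push the lock knob fully towards the drum so that its pin holds the drum there; then take the red-capped tube from the tray and press it down into the empty clips until it snaps home, with its cap towards the handwheel like the other tubes. Leave the lock engaged, and leave the green-capped tube and the specimen pot where they are.

Things in the scene. Friction and masses are not known exactly. Their poses are not given: they have to be found in the camera images.
- handwheel (a point): Centre of the black handwheel at the drum's left (+y) end: solid disc, radius 66 mm, 12 mm thick, this point mid-thickness on the axle, 105 mm up. y axis: the axle, away from the motor housing. 34 mm free inside its inner face (tube caps beyond reach 59 mm from the axle), nothing outside: pinch the rim across its thickness from above. Needs 2 N at the rim; stays where left.
- seat (a point): Empty seat on the drum: where the tube body's middle shall lie, 50 mm from the axle. z points outwards from the axle, y along it to the handwheel. Two blue spring clips, 10 mm wide, 27 mm either side along y: lips 10.8 mm apart 6 mm farther out, flared to 11 mm out; 5 to 10 N snaps the 13 mm tube in. Between them fingers have 44 mm along y, 16 mm inwards to the core.
- rotator: White tube rotator, 112 x 218 x 200 mm, fixed; origin on the bench under the drum. y: along the axle, from the motor housing (right) to the handwheel (left); z up. Drum axle 105 mm up; five other seats, 60 degrees apart, hold fixed tubes with yellow and green caps, the two nearest 25 mm lower and 43 mm either side of a seat at the top.
- drum (a joint): Angle of drum and handwheel, rad: 0 with the empty seat at the top, growing as the top of the wheel moves away from the robot (along the rotator's +x); turns without end, whole turns are counted. Starts between 1.6 and 4.7: the empty seat is below, out of sight.
- lock_knob (a point): Centre of the lock's black upright knob (red dot on top) on the motor housing: diameter 21 mm, height 26 mm, its centre 186 mm above the bench, 86 mm from rotator's origin along -y. It slides along the rotator's +y, towards the drum. The aluminium guide round its foot ends 5 mm below it. A cardboard carton 235 mm high stands to its right.
- lock (a joint): Travel of the lock, m: 0 drawn back (start), 0.016 fully in. Friction 1.5 N, stays where left. Its 9 mm round-ended pin enters one of six chamfered notches in the drum's disc, one per seat; after about 6 mm it stops on the disc unless a notch is within 4 mm (0.08 rad) of it; then it centres the drum, if the handwheel is free. Engaged above 0.0125.
- tube_red_mid (a point): Middle of the red-capped tube's body, 35 mm from its closed end, 26 mm above the bench: body 13 mm in diameter, 70 mm long; cap 17 mm in diameter, 18 mm long at the +z end; z along the tube to the cap. It lies in a white tray on two comb walls 25 mm either side of this point; between them 44 mm are free for fingers, down to the floor 5 mm above the bench. 18 g.
- tube_red_cap (a point): Middle of the red cap, on the tube's axis, 44 mm from tube_red_mid.
- tube_green_mid (a point): Middle of the body of the green-capped tube of the same size, which lies parallel in the tray, 44 mm from the red one (before or behind it), and stays there.
- specimen_pot: Loose white specimen pot, yellow cap, 51 mm in diameter, 62 mm high, left of the tray; origin at the centre of its underside. A bystander.

How it is judged:
By the outcome, as a careful person would: the job done as asked, in the order asked, and still so for the second after the job is handed in, with the robot touching nothing.
It also fails if it takes over 72 s, if anything falls off the work surface, if the arm or the gripper's body presses on something with over 40 N, if the wrist force passes 120 N, or if a joint passes its speed limit or range.

### The arm

A 6-joint arm with a two-finger parallel gripper is mounted at the origin on a cart in front of the work surface, level with it; the furniture and walls round the work are solid. World frame = base frame: x ahead of the robot, y to its left, z up, the work surface at z = 0. Lengths are in mm, angles in rad, forces in N, time in s.
With the tool pointing down it reaches from about 350 to 975 mm from the base axis. Payload 7.1 kg.
Tool frame: the origin (TCP) lies between the finger pads; the fingertips stand 8 mm ahead of it and the grasp point (between the pads) lies 11 mm behind it; x points along the fingers, y is the direction in which the jaws open and shut, and the axes are right-handed (so a half turn about x gives the same grasp; the last joint's range is limited). The gripper opens to 88 mm and grips with 3 to 60 N. Pads are 20 mm wide; open, the fingers measure 115 mm over their backs; the gripper's body (75 mm by 178 mm) begins 61 mm behind the grasp point.
Start: joints at [-1.34, 0.423, 1.63, -0, 1.089, -0.019], TCP at [154.525, -605.58, 230.675] pointing down, gripper open.
Joint ranges: [-3, 3], [-0.9, 2.11], [0.09, 2.58], [-1.31, 4.45], [0.11, 2.69], [-2.54, 2.54]. Speed limits (rad/s): [2.39, 2.39, 3.01, 3.14, 3.14, 3.14].

### API

Orientations are given as a rotation vector (axis times angle).
In Python, from workcell import ctrl gives the robot as it stands.
- The arm moves only by the tool apply_moves, never from a script. Its argument "increments" is a list of rows, each an object with "gripper": the opening in per cent of the stroke, from 0 (shut) to 100 (fully open); "delta_pos": the shift along the tool's x, y, z in cm, a list of three; "dr": the turn, a rotation vector about the tool's x, y, z in rad, a list of three. In form: [{"gripper": gripper, "delta_pos": [dx, dy, dz], "dr": [ax, ay, az]}, ...]. A call has exactly 5 rows; each row shifts and turns the commanded pose from where the row before left it, along the tool's axes as they then stand; what a row does not reach is not made up. A row lasts 1/12 s, in which the tool goes at most 41.7 mm and 7.16 degrees, less where a joint would pass 70% of its speed; a pose out of reach is approached as far as the arm can. A call with a gripper value outside its range is refused whole. The fingers move at their own pace and stop on an object; the grip force is fixed at half the most. Time passes only in rows, so rows that do not move let the fingers close, or fill a call up. It gives the time, the measured TCP pose, the force and the opening at its end, in the units of the state.
- ctrl.get_obs(): the state, without advancing time (a new reading comes with each control period).
- ctrl.get_image(name): name is "scene" or "side" or "wrist"; returns a dict with "img" (400x640x3 uint8, red, green, blue), "range_z" (400x640 float32, mm along the optical axis (not along the pixel's ray), 0 where there is no reading), "mtx" (3x3 intrinsics, pixels), "rvec" (rotation vector, rad) and "tvec" (3), from world to camera coordinates, as OpenCV has them. Camera axes: x right, y down, z forward; pixel columns grow to the right and rows downward; lengths in mm; the calibration is good to about 2 mm. A picture is of the moment at which its call begins.
- ctrl.close_job(): hands the job in, once; it reports no verdict.
The state is a dict: "t": time; "qpos": joint angles; "qvel": joint speeds; "joint_torque": joint torques, N m; "ee_pos": TCP position; "orientation": TCP orientation; "ft_force": force on the tool from outside, world axes, zero at the start; "moment": the same for the moment, N m; "width": finger opening in mm.
Only numpy, scipy, OpenCV 4.12 (cv2) and the standard library are available. Lean on these libraries where they do the work, as an engineer would, in place of code of your own. Each camera call takes 0.05 s, during which the arm holds its last target. There are 200 camera calls.

## Working session

There is one attempt and no reset: what is moved stays moved. The work goes in short steps, Python scripts to look and compute and a tool call to move; the robot and the scene stay as the last step left them, time stands still between calls to the robot, and variables do not carry over. Pictures are saved under pics/ and viewed, about 8 in all and at most 12, crops included, and the job is handed in when it is done.

Besides the shell and the picture viewer there is one more tool, called after "Call:" as name([rows], argument=value, ...), one row to a line, values as JSON. apply_moves: Moves the arm, as the interface text tells. Its arguments: {"type":"object","properties":{"increments":{"type":"array","items":{"type":"object","properties":{"gripper":{"type":"number"},"delta_pos":{"type":"array","items":{"type":"number"}},"dr":{"type":"array","items":{"type":"number"}}}}}},"required":["increments"]}

```bash
ls; mkdir -p pics
cat > h.py <<'E'
import numpy as np, cv2
from workcell import ctrl
def cam(n):
    d=ctrl.get_image(n); d['R']=cv2.Rodrigues(np.array(d['rvec'],float))[0]; d['t']=np.array(d['tvec'],float).ravel(); d['K']=np.array(d['mtx'],float); return d
def save(d,f,crop=None,s=1):
    im=d['img'][:,:,::-1]
    if crop: im=im[crop[1]:crop[3],crop[0]:crop[2]]
    cv2.imwrite('pics/'+f,cv2.resize(im,None,fx=s,fy=s,interpolation=cv2.INTER_CUBIC))
def ray(d,u,v):
    r=d['R'].T@np.linalg.inv(d['K'])@[u,v,1.]; return -d['R'].T@d['t'],r
def onz(d,u,v,z):
    c,r=ray(d,u,v); return c+r*(z-c[2])/r[2]
def dep(d,u,v):
    c,r=ray(d,u,v); return c+r*d['range_z'][int(v),int(u)]
def proj(d,P):
    p=d['K']@(d['R']@np.asarray(P,float)+d['t']); return p[:2]/p[2]
def cloud(d):
    v,u=np.mgrid[0:400,0:640]; z=d['range_z'].astype(float)
    p=np.linalg.inv(d['K'])@np.stack([u.ravel(),v.ravel(),np.ones(u.size)])*z.ravel()
    return (d['R'].T@(p-d['t'][:,None])).T.reshape(400,640,3)
E
python3 - <<'E'
from h import *
print(ctrl.get_obs())
for n in('scene','side'):
    d=cam(n); save(d,n+'0.png'); np.savez(n+'0.npz',**{k:d[k] for k in('img','range_z','R','t','K')}); print(n,-d['R'].T@d['t'],d['R'][2])
E
```

```text
pics
{'t': 0.0, 'qpos': array([-1.33999364e+00,  4.23810135e-01,  1.63069801e+00,  1.67149325e-06,
        1.08863800e+00, -1.90046786e-02]), 'qvel': array([-0.00028632, -0.00077289, -0.00090044, -0.000305  , -0.00377409,
       -0.00060561]), 'joint_torque': array([-2.65790390e-03, -5.44635057e+01, -2.73667020e+01,  6.40869001e-02,
        2.27375800e-02, -1.06254558e-04]), 'ee_pos': array([ 154.40498139, -605.04808082,  229.91773498]), 'orientation': array([ 2.08898567,  0.26393457, -2.08932832]), 'ft_force': array([-0.8569414 ,  0.10801275, -0.23568659]), 'moment': array([ 0.0274503 , -0.01875592, -0.02116057]), 'width': 87.5135400561228}
scene [-108.55863795  711.23788619  685.69140226] [ 0.66550744 -0.40965166 -0.62392738]
side [ 373.43165392 1303.54612485  550.28604042] [ 0.08593616 -0.91951121 -0.38355456]
```

View pics/scene0.png

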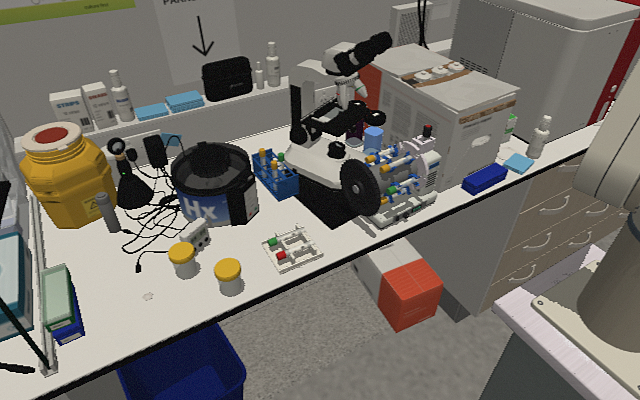

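View pics/side0.png

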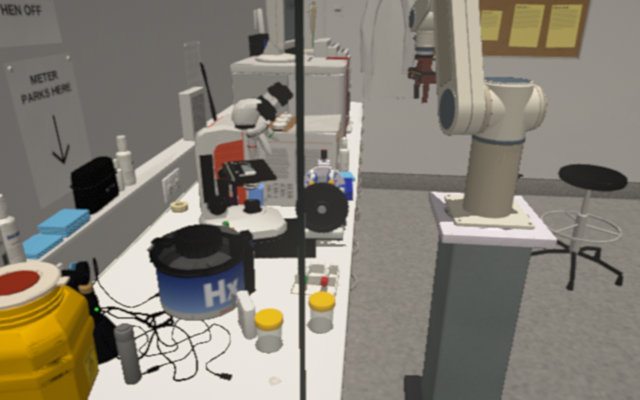

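The scene view shows the rotator with its handwheel at (360,188), the lock knob at (427,131), the tray at (290,248) with the red cap at (281,255) and green cap at (272,241), and a pot at (229,275). In the side view the wheel is at (323,207).

Run:
```python
from h import *
for n,b in(('scene',(335,145,385,225)),('side',(296,170,352,240))):
    d=dict(np.load(n+'0.npz')); C=cloud(d); g=d['img'].astype(int); d_=d
    m=(g.max(2)<70); mm=np.zeros_like(m); mm[b[1]:b[3],b[0]:b[2]]=1; m&=mm.astype(bool)
    P=C[m]; print(n,m.sum(),np.median(P,0))
    sel=(abs(P-np.median(P,0)).max(1)<75); 
    # dominant plane
    Q=P[sel]
    for _ in range(8):
        c=Q.mean(0);N=np.linalg.svd(Q-c)[2][2];r=(P-c)@N;Q=P[(abs(r)<4)&sel]
    print('plane c',c,'n',N,len(Q),'z rng',np.percentile(Q,[1,99],axis=0))
d=dict(np.load('scene0.npz'));C=cloud(d);g=d['img'].astype(int)
hsv=cv2.cvtColor(d['img'],cv2.COLOR_RGB2HSV)
def blob(name,m,b):
    q=np.zeros(m.shape,bool);q[b[1]:b[3],b[0]:b[2]]=1;q&=m
    v,u=np.nonzero(q);P=C[q];print(name,len(u),u.mean(),v.mean(),np.median(P,0),np.percentile(P,[5,95],axis=0).round(1).tolist())
H,S,V=hsv[...,0],hsv[...,1],hsv[...,2]
red=((H<8)|(H>172))&(S>140)
blob('redcap',red,(265,230,330,275)); blob('greencap',(H>50)&(H<90)&(S>110),(255,225,300,255))
blob('reddot',red,(415,118,440,135)); blob('knob',(V<60),(415,120,440,142))
blob('potcap',(H>18)&(H<32)&(S>130),(205,250,250,285))
save(d,'crop1.png',(250,100,450,290),4)
```

```text
scene 2380 [482.13247746 271.39277977  91.51867779]
plane c [467.35887834 272.47745003 107.00686852] n [ 0.07127744 -0.99744077 -0.00560625] 1370 z rng [[408.01403663 265.64067197  44.66433413]
 [528.92574783 279.77099632 165.15661768]]
side 2250 [450.15922641 271.37416251 123.13155342]
plane c [460.26565961 269.89665165 108.82463992] n [-0.0514436   0.99859973 -0.01233431] 1366 z rng [[409.04011547 264.5713266   50.78180367]
 [509.02992858 275.57188449 168.64513091]]
redcap 66 283.04545454545456 255.9090909090909 [440.51572584 478.46227352  32.02939975] [[404.8, 445.7, 3.8], [446.6, 487.0, 36.1]]
greencap 55 272.1818181818182 241.45454545454547 [484.74767602 477.46152295  32.14809969] [[481.4, 470.0, 25.5], [490.9, 485.6, 35.7]]
reddot 13 427.9230769230769 126.23076923076923 [484.56924127  77.76351818 199.25984693] [[478.1, 71.4, 191.4], [490.2, 81.6, 200.9]]
knob 84 426.8452380952381 131.6904761904762 [478.52629472  82.73323988 189.97592221] [[474.0, 72.2, 175.1], [486.0, 87.8, 200.0]]
potcap 499 227.16633266533066 269.3547094188377 [433.07059454 593.98578546  62.94385697] [[415.7, 573.7, 54.4], [457.8, 613.8, 65.0]]
```

View pics/crop1.png

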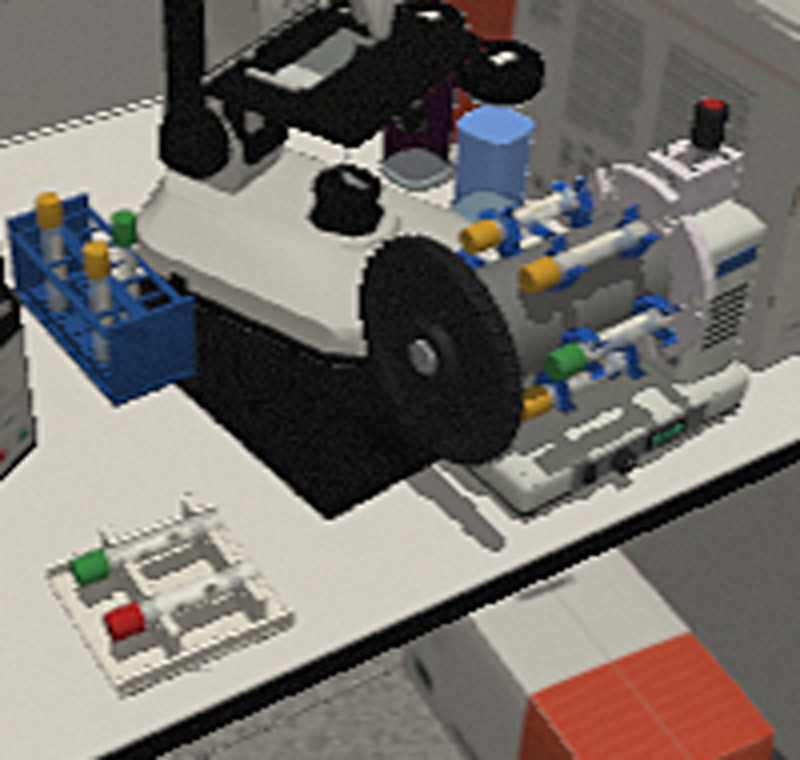

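The crop shows yellow caps A (480,237) and B (540,275), green C (565,362) and yellow D (538,400) in crop pixels. The empty seat is hidden.

Run:
```python
from h import *
d=dict(np.load('scene0.npz'));C=cloud(d)
hsv=cv2.cvtColor(d['img'],cv2.COLOR_RGB2HSV);H,S,V=[hsv[...,i] for i in range(3)]
for n,u,v in(('A',370,159),('B',385,169),('C',391,190),('D',384,200)):
    print(n,np.median(C[v-1:v+2,u-1:u+2].reshape(-1,3),0).round(1))
yel=((H>14)&(H<32)&(S>120)|(H>50)&(H<90)&(S>110)).astype(np.uint8); yel[:, :362]=0;yel[:,400:]=0;yel[:145]=0;yel[210:]=0
k,l,st,ce=cv2.connectedComponentsWithStats(yel)
for i in range(1,k):
    if st[i,4]>8: print(st[i],ce[i].round(1),np.median(C[l==i],0).round(1),np.percentile(C[l==i],[5,95],axis=0).round(1).tolist())
# occupancy: max height in 100mm cells
P=np.vstack([cloud(dict(np.load(n+'0.npz')))[::1].reshape(-1,3) for n in('scene','side')])
for x in range(200,900,100):
    print(x,[int(np.percentile(q,99.5)) if len(q:=P[(P[:,0]>=x)&(P[:,0]<x+100)&(P[:,1]>=y)&(P[:,1]<y+100)][:,2])>20 else None for y in range(-700,700,100)])
```

```text
A [496.8 226.  151.6]
B [446.7 221.8 154.6]
C [418.2 220.5 115.2]
D [441.3 217.7  69.3]
[365 155  10   8  59] [369.6 158.7] [498.6 225.2 150.7] [[494.9, 213.2, 144.3], [505.1, 232.0, 155.6]]
[380 164  10   9  70] [384.5 168.2] [449.4 221.1 154.4] [[445.5, 210.1, 146.8], [456.2, 228.6, 159.1]]
[386 186  11   9  67] [390.9 190. ] [421.4 219.7 113.6] [[416.9, 210.0, 105.8], [428.3, 226.7, 117.3]]
[380 196   8   9  52] [383.1 200.2] [441.4 219.5  69.3] [[408.4, 208.9, 61.9], [449.9, 258.9, 113.8]]
200 [564, 589, -888, -891, -890, -891, -891, None, None, None, None, None, None, None]
300 [1, 0, 1, 1, 1, 1, 25, 1, 1, 2, 3, 3, 3, 3]
400 [379, 378, 378, 377, 13, 245, 243, 241, 167, 170, 11, 35, 65, 64]
500 [380, 380, 379, 378, 1, 241, 240, 240, 388, 385, 4, 131, 124, 68]
600 [None, 590, 588, 581, -664, 255, 255, 242, 380, 354, 95, 155, 156, 135]
700 [None, None, 449, 579, -662, 239, 240, 239, 190, 290, 116, 153, 157, 134]
800 [None, 378, 378, 377, 269, 238, 238, 211, 15, 3, 3, 2, 105, 174]
```

```bash
cat >> h.py <<'E'
from scipy.spatial.transform import Rotation as Ro
def plan(T,n=None,o=None,vmax=40,amax=.12):
    """rows from current to list of (pos,Rot)"""
    o=o or ctrl.get_obs(); p=np.array(o['ee_pos']);R=Ro.from_rotvec(o['orientation'])
    for q,Rt in T:
        q=np.array(q,float); rv=(R.inv()*Rt).as_rotvec(); k=int(max(np.ceil(np.linalg.norm(q-p)/vmax),np.ceil(np.linalg.norm(rv)/amax),1))
        print('->',q.round(1),'rows',k)
        dR=Ro.from_rotvec((rv/k).round(4))
        pos=p.copy()
        for i in range(k):
            t=p+(q-p)*(i+1)/k
            dl=(R.inv().apply(t-pos)/10).round(2); pos=pos+R.apply(dl*10); R=R*dR
            print('  dp',dl.tolist(),'dr',(rv/k).round(4).tolist())
        p=pos
def down(yaw,flip=False):
    y=np.array([-np.sin(yaw),np.cos(yaw),0])*(-1 if flip else 1);x=np.array([0,0,-1.]);return Ro.from_matrix(np.stack([x,y,np.cross(x,y)],1))
E
python3 - <<'E'
from h import *
o=ctrl.get_obs(); R=Ro.from_rotvec(o['orientation']).as_matrix(); print(R.round(3))
d=cam('wrist'); c=-d['R'].T@d['t']; print('cam in tool',R.T@(c-o['ee_pos']),'cam axes in tool\n',(R.T@d['R'].T).round(3), d['K'])
P=np.vstack([cloud(dict(np.load(n+'0.npz'))).reshape(-1,3) for n in('scene','side')])
for z in range(180,420,30):
    q=P[(P[:,2]>z)&(P[:,2]<z+30)&(P[:,1]>90)&(P[:,1]<350)&(P[:,0]>430)&(P[:,0]<750)]
    if len(q)>5: print(z,len(q),np.percentile(q[:,0],[1,5,50]).round(),np.percentile(q[:,1],[1,99]).round())
plan([((300,-300,340),down(.07)),((385,0,340),down(.07)),((425,215,340),down(.07))])
E
```

```text
[[-0.     0.247 -0.969]
 [ 0.001 -0.969 -0.247]
 [-1.    -0.001 -0.   ]]
cam in tool [-154.50604131    1.33827268  -77.7504508 ] cam axes in tool
 [[ 0.001 -0.28   0.96 ]
 [ 1.    -0.    -0.002]
 [ 0.001  0.96   0.28 ]] [[351.34765693   0.         316.7327942 ]
 [  0.         351.34765693 200.17304728]
 [  0.           0.           1.        ]]
180 2106 [593. 608. 663.] [136. 292.]
210 456 [600. 604. 737.] [203. 279.]
240 1019 [591. 597. 653.] [177. 274.]
270 1542 [604. 613. 679.] [181. 272.]
300 815 [586. 590. 642.] [150. 246.]
330 1430 [559. 567. 616.] [147. 247.]
360 931 [548. 552. 577.] [129. 225.]
-> [ 300. -300.  340.] rows 25
  dp [-0.44, -1.04, -0.87] dr [-0.1185, -0.0001, 0.0]
  dp [-0.44, -0.93, -0.98] dr [-0.1185, -0.0001, 0.0]
  dp [-0.44, -0.81, -1.08] dr [-0.1185, -0.0001, 0.0]
  dp [-0.43, -0.67, -1.18] dr [-0.1185, -0.0001, 0.0]
  dp [-0.44, -0.53, -1.24] dr [-0.1185, -0.0001, 0.0]
  dp [-0.44, -0.38, -1.3] dr [-0.1185, -0.0001, 0.0]
  dp [-0.44, -0.22, -1.33] dr [-0.1185, -0.0001, 0.0]
  dp [-0.44, -0.06, -1.36] dr [-0.1185, -0.0001, 0.0]
  dp [-0.44, 0.09, -1.35] dr
[... 887 characters left out ...]
ows 8
  dp [-0.0, 3.67, 1.32] dr [0.0001, -0.0, 0.0001]
  dp [-0.0, 3.66, 1.33] dr [0.0001, -0.0, 0.0001]
  dp [-0.01, 3.67, 1.32] dr [0.0001, -0.0, 0.0001]
  dp [0.0, 3.67, 1.32] dr [0.0001, -0.0, 0.0001]
  dp [0.0, 3.66, 1.33] dr [0.0001, -0.0, 0.0001]
  dp [0.0, 3.67, 1.32] dr [0.0001, -0.0, 0.0001]
  dp [0.0, 3.67, 1.32] dr [0.0001, -0.0, 0.0001]
  dp [0.0, 3.66, 1.32] dr [0.0001, -0.0, 0.0001]
-> [425. 215. 340.] rows 6
  dp [0.0, 3.53, 0.92] dr [-0.0, -0.0, -0.0]
  dp [0.0, 3.53, 0.91] dr [-0.0, -0.0, -0.0]
  dp [0.0, 3.53, 0.92] dr [-0.0, -0.0, -0.0]
  dp [0.0, 3.52, 0.91] dr [-0.0, -0.0, -0.0]
  dp [0.01, 3.53, 0.92] dr [-0.0, -0.0, -0.0]
  dp [-0.0, 3.53, 0.92] dr [-0.0, -0.0, -0.0]
```

Run:
```python
from h import *
plan([((330,-250,345),down(.07,True)),((440,215,315),down(.07,True))])
```

```text
-> [ 330. -250.  345.] rows 11
  dp [-1.04, -2.74, -2.34] dr [0.0163, 0.0, 0.0001]
  dp [-1.04, -2.77, -2.3] dr [0.0163, 0.0, 0.0001]
  dp [-1.05, -2.81, -2.26] dr [0.0163, 0.0, 0.0001]
  dp [-1.04, -2.85, -2.21] dr [0.0163, 0.0, 0.0001]
  dp [-1.04, -2.88, -2.16] dr [0.0163, 0.0, 0.0001]
  dp [-1.04, -2.91, -2.11] dr [0.0163, 0.0, 0.0001]
  dp [-1.05, -2.96, -2.07] dr [0.0163, 0.0, 0.0001]
  dp [-1.04, -2.98, -2.02] dr [0.0163, 0.0, 0.0001]
  dp [-1.04, -3.02, -1.97] dr [0.0163, 0.0, 0.0001]
  dp [-1.05, -3.04, -1.92] dr [0.0163, 0.0, 0.0001]
  dp [-1.04, -3.08, -1.86] dr [0.0163, 0.0, 0.0001]
-> [440. 215. 315.] rows 12
  dp [0.25, -3.8, -1.19] dr [0.0, 0.0, 0.0]
  dp [0.25, -3.8, -1.19] dr [0.0, 0.0, 0.0]
  dp [0.25, -3.8, -1.18] dr [0.0, 0.0, 0.0]
  dp [0.25, -3.8, -1.19] dr [0.0, 0.0, 0.0]
  dp [0.25, -3.81, -1.19] dr [0.0, 0.0, 0.0]
  dp [0.25, -3.8, -1.19] dr [0.0, 0.0, 0.0]
  dp [0.25, -3.8, -1.18] dr [0.0, 0.0, 0.0]
  dp [0.25, -3.8, -1.19] dr [0.0, 0.0, 0.0]
  dp [0.25, -3.8, -1.19] dr [0.0, 0.0, 0.0]
  dp [0.25, -3.8, -1.19] dr [0.0, 0.0, 0.0]
  dp [0.25, -3.8, -1.18] dr [0.0, 0.0, 0.0]
  dp [0.25, -3.8, -1.19] dr [0.0, 0.0, 0.0]
```

Call:
apply_moves([
  {"gripper": 30, "delta_pos": [-1.04, -2.75, -2.34], "dr": [0.016, 0, 0]},
  {"gripper": 30, "delta_pos": [-1.04, -2.77, -2.3], "dr": [0.016, 0, 0]},
  {"gripper": 30, "delta_pos": [-1.05, -2.81, -2.26], "dr": [0.016, 0, 0]},
  {"gripper": 30, "delta_pos": [-1.04, -2.85, -2.21], "dr": [0.016, 0, 0]},
  {"gripper": 30, "delta_pos": [-1.04, -2.88, -2.16], "dr": [0.016, 0, 0]},
])

```text
t: 0.57
ee_pos: [234.5, -442.2, 282.9]
orientation: [2.134, 0.181, -2.134]
ft_force: [1.0, 0.4, 0.9]
width: 58.0
```

Call:
apply_moves([
  {"gripper": 30, "delta_pos": [-1.04, -2.91, -2.11], "dr": [0.016, 0, 0]},
  {"gripper": 30, "delta_pos": [-1.05, -2.96, -2.07], "dr": [0.016, 0, 0]},
  {"gripper": 30, "delta_pos": [-1.04, -2.98, -2.02], "dr": [0.016, 0, 0]},
  {"gripper": 30, "delta_pos": [-1.04, -3.02, -1.97], "dr": [0.016, 0, 0]},
  {"gripper": 30, "delta_pos": [-1.04, -3.05, -1.9], "dr": [0.016, 0, 0]},
])

```text
t: 0.98
ee_pos: [313.7, -280.5, 335.3]
orientation: [2.176, 0.096, -2.176]
ft_force: [0.3, -0.6, 0.1]
width: 26.8
```

Call:
apply_moves([
  {"gripper": 30, "delta_pos": [-1.04, -3.05, -1.86], "dr": [0.016, 0, 0]},
  {"gripper": 30, "delta_pos": [0.25, -3.8, -1.19], "dr": [0, 0, 0]},
  {"gripper": 30, "delta_pos": [0.25, -3.8, -1.19], "dr": [0, 0, 0]},
  {"gripper": 30, "delta_pos": [0.25, -3.8, -1.19], "dr": [0, 0, 0]},
  {"gripper": 30, "delta_pos": [0.25, -3.8, -1.19], "dr": [0, 0, 0]},
])

```text
t: 1.4
ee_pos: [365.3, -93.3, 335.3]
orientation: [2.185, 0.08, -2.183]
ft_force: [1.7, -0.6, 0.6]
width: 26.2
```

Call:
apply_moves([
  {"gripper": 30, "delta_pos": [0.25, -3.8, -1.19], "dr": [0, 0, 0]},
  {"gripper": 30, "delta_pos": [0.25, -3.8, -1.19], "dr": [0, 0, 0]},
  {"gripper": 30, "delta_pos": [0.25, -3.8, -1.19], "dr": [0, 0, 0]},
  {"gripper": 30, "delta_pos": [0.25, -3.8, -1.19], "dr": [0, 0, 0]},
  {"gripper": 30, "delta_pos": [0.25, -3.8, -1.19], "dr": [0, 0, 0]},
])

```text
t: 1.82
ee_pos: [410.6, 100.9, 322.8]
orientation: [2.184, 0.081, -2.183]
ft_force: [0.3, -0.7, -0.1]
width: 26.3
```

Call:
apply_moves([
  {"gripper": 30, "delta_pos": [0.25, -3.8, -1.19], "dr": [0, 0, 0]},
  {"gripper": 30, "delta_pos": [0.25, -3.8, -1.19], "dr": [0, 0, 0]},
  {"gripper": 30, "delta_pos": [0.25, -3.8, -1.19], "dr": [0, 0, 0]},
  {"gripper": 30, "delta_pos": [0, 0, 0], "dr": [0, 0, 0]},
  {"gripper": 30, "delta_pos": [0, 0, 0], "dr": [0, 0, 0]},
])

```text
t: 2.23
ee_pos: [437.7, 216.6, 314.6]
orientation: [2.18, 0.084, -2.183]
ft_force: [0.1, -0.9, -0.1]
width: 26.3
```

Run:
```python
from h import *
d=cam('wrist'); save(d,'w1.png'); np.savez('w1.npz',**{k:d[k] for k in('img','range_z','R','t','K')})
print(ctrl.get_obs()['ee_pos'],-d['R'].T@d['t'])
```

```text
[437.50533759 215.27995345 314.69764497] [515.74532762 221.52861219 468.94654002]
```

View pics/w1.png

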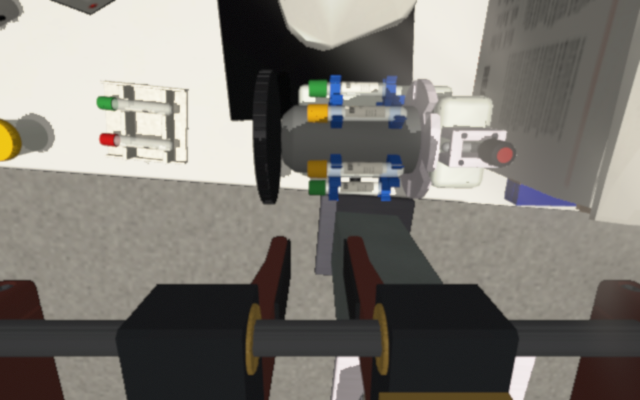

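Top view: wheel edge-on at column 267 (rows 70-203). Green cap at (318,88) and yellow at (318,113) on the far side, yellow (317,169) and green (317,187) on the near side, so the empty seat is at about 157° (θ≈2.7). The knob is at (503,153), the red cap at (108,140).

```bash
cat > meas.py <<'E'
from h import *
import sys
def meas(d):
    C=cloud(d); hsv=cv2.cvtColor(d['img'],cv2.COLOR_RGB2HSV);H,S,V=[hsv[...,i].astype(int) for i in range(3)]
    red=((H<8)|(H>172))&(S>120); yel=(H>12)&(H<32)&(S>150); gr=(H>45)&(H<90)&(S>100); blue=(H>100)&(H<125)&(S>150)
    out={}
    for n,m in(('red',red),('yel',yel),('gr',gr),('blue',blue)):
        k,l,st,ce=cv2.connectedComponentsWithStats(m.astype(np.uint8))
        for i in range(1,k):
            P=C[l==i]
            if st[i,4]>25 and P[:,2].max()>5 and P[:,0].min()>350: print(n,st[i,:5].tolist(),ce[i].round(1),'med',np.median(P,0).round(1),'zmax',np.percentile(P[:,2],95).round(1))
    return C,(H,S,V)
E
python3 - <<'E'
from meas import *
d=dict(np.load('w1.npz')); C,(H,S,V)=meas(d)
# wheel top rim: dark, z>120
m=(V<70)&(C[...,2]>125)&(C[...,2]<180)&(C[...,1]>240)&(C[...,1]<290)
P=C[m];v,u=np.nonzero(m);print('wheel',m.sum(),np.percentile(P,[1,50,99],axis=0).round(1).tolist(),u.min(),u.max(),v.min(),v.max())
L=np.polyfit(P[:,0],P[:,1],1);print('slope dy/dx',L, 'y at 468',np.polyval(L,468))
T=P[P[:,2]>P[:,2].max()-3];print('top x',T[:,0].mean(),P[:,2].max())
# drum core fit: circle of grey, y 140-220
q=C[110:165,320:410].reshape(-1,3);q=q[(q[:,2]>100)]
for y in (150,170,190,210):
    s=q[abs(q[:,1]-y)<8]; s=s[(s[:,2]>120)]; 
    if len(s)>10:
        A=np.c_[2*s[:,0],2*s[:,2],np.ones(len(s))];a=np.linalg.lstsq(A,(s[:,0]**2+s[:,2]**2),rcond=None)[0];print(y,'circ',a[:2],len(s),np.sqrt(a[2]+a[0]**2+a[1]**2))
# carton face
m=C[...,2]>215;P=C[m&(C[...,0]<600)&(C[...,1]<120)];print('carton',np.percentile(P,[0.5,99.5],axis=0).round(1).tolist())
for x in(440,460,480,500,520,540):
    s=P[abs(P[:,0]-x)<8]; 
    if len(s):print(x,np.percentile(s[:,1],99))
# tubes in tray: white-ish higher than 22
m=(C[...,2]>22)&(C[...,2]<45)&(C[...,1]>380)&(C[...,1]<500)&(C[...,0]>410)&(C[...,0]<510)
for lo,hi in((425,455),(465,500)):
    s=C[m];s=s[(s[:,0]>lo)&(s[:,0]<hi)&(s[:,2]>28)];print(len(s),np.percentile(s,[1,50,99],axis=0).round(1).tolist(),np.polyfit(s[:,1],s[:,0],1))
E
```

```text
red [100, 134, 16, 12, 162] [107.2 139.1] med [447.1 474.7  34.2] zmax 35.9
red [499, 148, 13, 14, 130] [504.9 154.6] med [484.5  74.3 199.7] zmax 200.6
red [253, 237, 34, 82, 1367] [270.3 277. ] med [448.7 234.1 348.9] zmax 371.2
red [347, 237, 35, 82, 1410] [363.1 276.3] med [451.5 199.1 348. ] zmax 371.1
red [0, 281, 43, 38, 1355] [ 19.5 301. ] med [462.4 290.6 392.8] zmax 397.9
red [0, 358, 63, 42, 2446] [ 28.7 379.1] med [442.3 288.9 396.5] zmax 402.9
red [262, 358, 12, 42, 313] [267.  374.5] med [435.5 230.2 384.2] zmax 389.6
red [361, 358, 11, 42, 293] [366.7 374.4] med [438.5 201.  385.4] zmax 390.4
red [571, 358, 69, 42, 1738] [601.5 384. ] med [451.3 143.7 394.8] zmax 404.1
yel [307, 104, 21, 19, 361] [317.1 112.5] med [503.1 220.6 154. ] zmax 155.8
yel [0, 120, 21, 41, 661] [  8.4 140.9] med [440.1 572.5  62.7] zmax 64.6
yel [307, 160, 20, 18, 316] [316.6 168.1] med [454.8 217.3 157.4] zmax 159.3
yel [246, 304, 16, 71, 522] [251.5 339. ] med [465.7 231.8 405.5] zmax 408.6
yel [373, 304, 15, 71, 509] [381.8 338.7] med [468.  203.8 405.7] zmax 408.7
yel [379, 393, 132, 7, 90
[... 807 characters left out ...]
 468 263.1809038571853
top x 471.3954752386498 174.18853661762554
150 circ [484.30779848 154.34654066] 988 19.507236312379383
170 circ [482.47198268 153.63522986] 949 20.80103785461763
190 circ [481.83816531 153.92085778] 926 20.432313290781956
210 circ [480.34570615 154.50366522] 891 19.843278010835814
carton [[449.2, -2.3, 215.2], [588.0, 29.8, 242.4]]
440 10.723595459658883
460 26.64343139993013
480 27.260766828008144
500 27.911856129483205
520 28.632089837662537
540 29.170698349500988
906 [[425.6, 399.0, 28.4], [444.7, 444.8, 32.1], [453.9, 484.0, 35.9]] [3.86425492e-02 4.26695700e+02]
1022 [[466.2, 398.0, 28.5], [488.1, 443.9, 32.1], [499.1, 483.2, 36.1]] [4.17189645e-02 4.68640371e+02]
```

Run:
```python
from h import *
plan([((478.5,265.3,215),down(.067,True)),((478.5,265.3,151),down(.067,True))])
```

```text
-> [478.5 265.3 215. ] rows 3
  dp [3.32, -1.56, -1.49] dr [0.0029, 0.0005, -0.0003]
  dp [3.32, -1.57, -1.49] dr [0.0029, 0.0005, -0.0003]
  dp [3.32, -1.57, -1.48] dr [0.0029, 0.0005, -0.0003]
-> [478.5 265.3 151. ] rows 2
  dp [3.2, 0.0, -0.0] dr [-0.0, -0.0, 0.0]
  dp [3.2, 0.0, -0.0] dr [-0.0, -0.0, 0.0]
```

Call:
apply_moves([
  {"gripper": 30, "delta_pos": [3.0, -1.57, -1.49], "dr": [0.003, 0, 0]},
  {"gripper": 30, "delta_pos": [3.0, -1.57, -1.49], "dr": [0.003, 0, 0]},
  {"gripper": 30, "delta_pos": [3.0, -1.57, -1.49], "dr": [0.003, 0, 0]},
  {"gripper": 30, "delta_pos": [0.5, 0, 0], "dr": [0, 0, 0]},
  {"gripper": 30, "delta_pos": [0.5, 0, 0], "dr": [0, 0, 0]},
])

```text
t: 2.7
ee_pos: [478.6, 263.6, 213.8]
orientation: [2.184, 0.068, -2.192]
ft_force: [-0.1, 0.4, 0.4]
width: 26.4
```

Run:
```python
from meas import *
d=cam('wrist'); C=cloud(d);V=d['img'].max(2)
m=(V<80)&(C[...,2]>145)&(C[...,2]<180)&(C[...,1]>240)&(C[...,1]<290)&(C[...,0]>400)
P=C[m];print(m.sum(),np.percentile(P,[2,50,98],axis=0).round(1).tolist())
for x in(450,465,480,495):
    s=P[(abs(P[:,0]-x)<6)];s=s[s[:,2]>s[:,2].max()-6];print(x,np.percentile(s[:,1],[3,97]).round(1),s[:,2].max().round(1)) if len(s) else 0
print(ctrl.get_obs()['ee_pos']); save(d,'w2.png')
```

```text
3012 [[427.1, 242.9, 146.3], [489.7, 267.1, 167.6], [591.3, 274.8, 178.4]]
450 [260.3 270.9] 171.8
465 [261.2 271.7] 173.7
480 [262.3 273. ] 173.9
495 [263.1 274.2] 170.5
[478.43781328 263.4185283  214.10054901]
```

Call:
apply_moves([
  {"gripper": 30, "delta_pos": [0, -0.37, 0], "dr": [0, 0, 0]},
  {"gripper": 30, "delta_pos": [2.0, 0, 0], "dr": [0, 0, 0]},
  {"gripper": 30, "delta_pos": [2.2, 0, 0], "dr": [0, 0, 0]},
  {"gripper": 30, "delta_pos": [2.1, 0, 0], "dr": [0, 0, 0]},
  {"gripper": 0, "delta_pos": [0, 0, 0], "dr": [0, 0, 0]},
])

```text
t: 3.17
ee_pos: [477.5, 267.5, 151.1]
orientation: [2.185, 0.069, -2.191]
ft_force: [-1.2, -0.4, 0.5]
width: 22.5
```

Call:
apply_moves([
  {"gripper": 0, "delta_pos": [0, 0, 0], "dr": [0, 0, 0]},
  {"gripper": 0, "delta_pos": [0, 0, 0], "dr": [0, 0, 0]},
  {"gripper": 0, "delta_pos": [0, 0, 0], "dr": [0, 0, 0]},
  {"gripper": 0, "delta_pos": [-0.03, 0, 0.57], "dr": [0, 0, 0]},
  {"gripper": 0, "delta_pos": [0.03, 0, 0.57], "dr": [0, 0, 0]},
])

```text
t: 3.58
ee_pos: [471.3, 267.9, 154.7]
orientation: [2.197, 0.073, -2.179]
ft_force: [9.9, -10.4, 2.4]
width: 11.6
```

Call:
apply_moves([
  {"gripper": 0, "delta_pos": [0.09, 0, 0.56], "dr": [0, 0, 0]},
  {"gripper": 0, "delta_pos": [0.14, 0, 0.55], "dr": [0, 0, 0]},
  {"gripper": 0, "delta_pos": [0.2, 0, 0.54], "dr": [0, 0, 0]},
  {"gripper": 0, "delta_pos": [0.25, 0, 0.51], "dr": [0, 0, 0]},
  {"gripper": 0, "delta_pos": [0.3, 0, 0.49], "dr": [0, 0, 0]},
])

```text
t: 4.0
ee_pos: [444.5, 266.1, 146.4]
orientation: [2.197, 0.073, -2.179]
ft_force: [1.9, -12.8, 19.2]
width: 11.6
```

Call:
apply_moves([
  {"gripper": 0, "delta_pos": [0.34, 0, 0.45], "dr": [0, 0, 0]},
  {"gripper": 0, "delta_pos": [0.39, 0, 0.42], "dr": [0, 0, 0]},
  {"gripper": 0, "delta_pos": [0.43, 0, 0.38], "dr": [0, 0, 0]},
  {"gripper": 0, "delta_pos": [0, 0, 0], "dr": [0, 0, 0]},
  {"gripper": 0, "delta_pos": [0, 0, 0], "dr": [0, 0, 0]},
])

```text
t: 4.42
ee_pos: [429.5, 265.0, 133.1]
orientation: [2.19, 0.071, -2.185]
ft_force: [-1.8, -9.6, 10.8]
width: 12.0
```

```bash
cat > ang.py <<'E'
from h import *
def ang(d,off=154.5):
    C=cloud(d); hsv=cv2.cvtColor(d['img'],cv2.COLOR_RGB2HSV);H,S,V=[hsv[...,i].astype(int) for i in range(3)]
    for n,m in(('yel',(H>12)&(H<32)&(S>150)),('gr',(H>45)&(H<90)&(S>100))):
        m&=(C[...,1]>200)&(C[...,1]<240)&(C[...,2]>40)&(C[...,2]<170)&(C[...,0]>400)
        k,l,st,ce=cv2.connectedComponentsWithStats(m.astype(np.uint8))
        for i in range(1,k):
            if st[i,4]<40: continue
            P=np.median(C[l==i],0); ax=476-(P[1]-218)*.066
            r=P-[ax,0,105]; v=d['R'].T@d['t']+P; v=P+d['R'].T@d['t']; v/=np.linalg.norm(v)
            c=r+v*7.5*0+np.array([v[0],0,v[2]])*7.5
            print(n,st[i,4],P.round(1),'r',np.hypot(c[0],c[2]).round(1),'ang deg',np.degrees(np.arctan2(c[0],c[2])).round(1))
E
python3 - <<'E'
from ang import *
d=dict(np.load('w1.npz')); ang(d); print()
d=cam('wrist'); ang(d); o=ctrl.get_obs(); print(o['ee_pos'],o['orientation'],o['ft_force'],o['width'])
E
```

```text
yel 361 [503.1 220.6 154. ] r 49.5 ang deg 33.1
yel 315 [454.7 217.2 157.4] r 50.5 ang deg -26.8
gr 273 [524.8 221.8 109. ] r 49.4 ang deg 94.1
gr 204 [426.7 214.7 116.5] r 51.6 ang deg -85.3

yel 2167 [467.8 219.4 161.3] r 50.6 ang deg -11.6
yel 1243 [430.6 216.5 129.1] r 51.7 ang deg -70.1
gr 1496 [514.3 220.  144.9] r 50.8 ang deg 49.8
[429.48028448 264.97619027 133.05917182] [ 2.1901182   0.07121358 -2.18523952] [-1.30633683 -9.15346264 10.2421151 ] 11.736711588279276
```

Call:
apply_moves([
  {"gripper": 30, "delta_pos": [0, 0.1, 0], "dr": [0, 0, 0]},
  {"gripper": 30, "delta_pos": [0, 0, 0], "dr": [0, 0, 0]},
  {"gripper": 30, "delta_pos": [0, 0, 0], "dr": [0, 0, 0]},
  {"gripper": 30, "delta_pos": [-1.35, 0, -2.1], "dr": [0, 0, 0]},
  {"gripper": 30, "delta_pos": [-0.45, 0, -2.2], "dr": [0, 0, 0]},
])

```text
t: 4.88
ee_pos: [471.9, 267.9, 150.2]
orientation: [2.189, 0.073, -2.188]
ft_force: [0.2, 0.2, 0.9]
width: 26.4
```

Call:
apply_moves([
  {"gripper": 30, "delta_pos": [0.1, 0, -1.15], "dr": [0, 0, 0]},
  {"gripper": 0, "delta_pos": [0, 0, 0], "dr": [0, 0, 0]},
  {"gripper": 0, "delta_pos": [0, 0, 0], "dr": [0, 0, 0]},
  {"gripper": 0, "delta_pos": [0, 0, 0], "dr": [0, 0, 0]},
  {"gripper": 0, "delta_pos": [0, 0, 0], "dr": [0, 0, 0]},
])

```text
t: 5.3
ee_pos: [482.0, 268.6, 147.1]
orientation: [2.187, 0.072, -2.189]
ft_force: [1.0, 4.4, -4.2]
width: 12.1
```

Run:
```python
from ang import *
d=cam('wrist'); ang(d); o=ctrl.get_obs(); print(o['ee_pos'],o['orientation'],o['ft_force'],o['width'])
```

```text
gr 1392 [514.5 222.1 144.3] r 49.0 ang deg 48.7
[482.04856305 268.57483389 147.13191631] [ 2.18710452  0.07204186 -2.1893002 ] [ 1.31872993  5.21326908 -4.3345798 ] 11.963769333210477
```

Call:
apply_moves([
  {"gripper": 0, "delta_pos": [-0.09, 0, 0.56], "dr": [0, 0, 0]},
  {"gripper": 0, "delta_pos": [-0.03, 0, 0.57], "dr": [0, 0, 0]},
  {"gripper": 0, "delta_pos": [0.03, 0, 0.57], "dr": [0, 0, 0]},
  {"gripper": 0, "delta_pos": [0.09, 0, 0.56], "dr": [0, 0, 0]},
  {"gripper": 0, "delta_pos": [0.14, 0, 0.55], "dr": [0, 0, 0]},
])

```text
t: 5.77
ee_pos: [457.8, 267.0, 147.8]
orientation: [2.196, 0.074, -2.18]
ft_force: [8.3, -2.9, 6.5]
width: 11.6
```

Call:
apply_moves([
  {"gripper": 0, "delta_pos": [0.2, 0, 0.54], "dr": [0, 0, 0]},
  {"gripper": 0, "delta_pos": [0.25, 0, 0.51], "dr": [0, 0, 0]},
  {"gripper": 0, "delta_pos": [0.3, 0, 0.49], "dr": [0, 0, 0]},
  {"gripper": 0, "delta_pos": [0.34, 0, 0.45], "dr": [0, 0, 0]},
  {"gripper": 0, "delta_pos": [0.39, 0, 0.42], "dr": [0, 0, 0]},
])

```text
t: 6.18
ee_pos: [432.2, 265.1, 133.5]
orientation: [2.193, 0.073, -2.183]
ft_force: [0.9, -1.8, 14.5]
width: 12.0
```

Call:
apply_moves([
  {"gripper": 0, "delta_pos": [0.43, 0, 0.38], "dr": [0, 0, 0]},
  {"gripper": 0, "delta_pos": [0, 0, 0], "dr": [0, 0, 0]},
  {"gripper": 30, "delta_pos": [0, 0.1, 0], "dr": [0, 0, 0]},
  {"gripper": 30, "delta_pos": [0, 0, 0], "dr": [0, 0, 0]},
  {"gripper": 30, "delta_pos": [0, 0, 0], "dr": [0, 0, 0]},
])

```text
t: 6.6
ee_pos: [426.6, 263.2, 127.1]
orientation: [2.187, 0.07, -2.189]
ft_force: [0.2, -0.3, 0.5]
width: 25.5
```

Run:
```python
from ang import *
d=cam('wrist'); ang(d); o=ctrl.get_obs(); print(o['ee_pos'],o['orientation'],o['ft_force'],o['width'])
```

```text
yel 827 [517.  222.6  85.1] r 49.8 ang deg 123.1
yel 414 [428.3 216.6  91. ] r 54.6 ang deg -112.4
yel 1573 [435.8 216.8 139.5] r 51.7 ang deg -57.0
gr 2456 [478.7 220.5 162.2] r 50.3 ang deg 1.6
[426.71417123 263.2136318  127.08110388] [ 2.18703306  0.07021457 -2.18937459] [ 0.60866032 -0.21650958 -0.24317178] 25.858691349333586
```

Call:
apply_moves([
  {"gripper": 30, "delta_pos": [-1.6, 0, -2.1], "dr": [0, 0, 0]},
  {"gripper": 30, "delta_pos": [-0.75, -0.1, -2.2], "dr": [0, 0, 0]},
  {"gripper": 30, "delta_pos": [0.05, -0.1, -2.0], "dr": [0, 0, 0]},
  {"gripper": 0, "delta_pos": [0, 0, 0], "dr": [0, 0, 0]},
  {"gripper": 0, "delta_pos": [0, 0, 0], "dr": [0, 0, 0]},
])

```text
t: 7.07
ee_pos: [490.0, 269.3, 149.9]
orientation: [2.188, 0.07, -2.19]
ft_force: [-0.0, 0.2, 0.5]
width: 16.4
```

Call:
apply_moves([
  {"gripper": 0, "delta_pos": [0, 0, 0], "dr": [0, 0, 0]},
  {"gripper": 0, "delta_pos": [0, 0, 0], "dr": [0, 0, 0]},
  {"gripper": 0, "delta_pos": [-0.14, 0, 0.55], "dr": [0, 0.05, 0]},
  {"gripper": 0, "delta_pos": [-0.09, 0, 0.56], "dr": [0, 0.05, 0]},
  {"gripper": 0, "delta_pos": [-0.03, 0, 0.57], "dr": [0, 0.05, 0]},
])

```text
t: 7.48
ee_pos: [474.6, 268.1, 152.6]
orientation: [2.354, 0.078, -2.013]
ft_force: [10.5, -9.5, -1.3]
width: 12.1
```

Run:
```python
from ang import *
d=cam('wrist'); ang(d); o=ctrl.get_obs(); print(o['ee_pos'],Ro.from_rotvec(o['orientation']).as_matrix().round(3),o['ft_force'],o['width'])
```

```text
yel 732 [521.8 222.2  95.7] r 48.8 ang deg 109.9
gr 322 [472.6 218.5 157.3] r 45.8 ang deg -7.2
[472.52165798 267.98066981 152.50958333] [[ 0.157  0.067 -0.985]
 [ 0.01  -0.998 -0.066]
 [-0.988  0.    -0.157]] [ 6.9659197  -8.34306421 -2.1416439 ] 11.6710187000839
```

Run:
```python
from h import *
R=Ro.from_rotvec(ctrl.get_obs()['orientation']); r=57.5; ex=np.array([np.cos(.067),np.sin(.067),0])
def g(f): return r*(np.sin(f)*ex+np.cos(f)*np.array([0,0,1]))
f=0.0
p=g(f)+R.apply([11,0,0])
for i in range(10):
    f-=.09; Rn=R*Ro.from_rotvec([0,.05,0]); q=g(f)+Rn.apply([11,0,0])
    print((R.inv().apply(q-p)/10).round(2).tolist()); p=q;R=Rn
```

```text
[-0.06, 0.0, 0.46]
[-0.04, 0.0, 0.46]
[-0.02, 0.0, 0.46]
[0.0, 0.0, 0.46]
[0.02, 0.0, 0.46]
[0.04, 0.0, 0.46]
[0.06, 0.0, 0.46]
[0.08, 0.0, 0.46]
[0.11, 0.0, 0.45]
[0.13, 0.0, 0.45]
```

Call:
apply_moves([
  {"gripper": 0, "delta_pos": [-0.06, 0, 0.46], "dr": [0, 0.05, 0]},
  {"gripper": 0, "delta_pos": [-0.04, 0, 0.46], "dr": [0, 0.05, 0]},
  {"gripper": 0, "delta_pos": [-0.02, 0, 0.46], "dr": [0, 0.05, 0]},
  {"gripper": 0, "delta_pos": [0, 0, 0.46], "dr": [0, 0.05, 0]},
  {"gripper": 0, "delta_pos": [0.02, 0, 0.46], "dr": [0, 0.05, 0]},
])

```text
t: 7.95
ee_pos: [454.2, 266.4, 151.2]
orientation: [2.58, 0.11, -1.725]
ft_force: [12.9, 29.8, -38.9]
width: 12.3
```

Call:
apply_moves([
  {"gripper": 0, "delta_pos": [0.04, 0, 0.46], "dr": [0, 0.05, 0]},
  {"gripper": 0, "delta_pos": [0.06, 0, 0.46], "dr": [0, 0.05, 0]},
  {"gripper": 0, "delta_pos": [0.08, 0, 0.46], "dr": [0, 0.05, 0]},
  {"gripper": 0, "delta_pos": [0, 0, 0], "dr": [0, 0, 0]},
  {"gripper": 0, "delta_pos": [0, 0, 0], "dr": [0, 0, 0]},
])

```text
t: 8.37
ee_pos: [467.3, 257.6, 176.6]
orientation: [2.676, 0.213, -1.614]
ft_force: [-4.3, 61.6, -15.4]
width: 27.7
```

Run:
```python
from ang import *
d=cam('wrist'); ang(d); o=ctrl.get_obs(); print(o['ee_pos'],Ro.from_rotvec(o['orientation']).as_matrix().round(3)[:,0],o['ft_force'],o['width'])
print('scene');ang(cam('scene'))
```

```text
yel 644 [522.3 222.1 112.5] r 48.3 ang deg 89.7
[467.32026154 257.85696903 176.64213246] [ 0.46   0.111 -0.881] [ -5.1425695   61.59235077 -16.42215933] 27.11006289026322
scene
yel 61 [421.3 219.6 109.7] r 50.3 ang deg -90.0
gr 64 [444.9 221.  152.3] r 50.4 ang deg -31.6
```

Run:
```python
from h import *
d=cam('wrist'); e=cam('scene')
a=cv2.resize(d['img'],(480,300)); b=cv2.resize(e['img'][40:240,280:480],(500,500),interpolation=cv2.INTER_CUBIC)
o=np.zeros((500,800,3),np.uint8); o[:500,:500]=b; o[:188,500:]=cv2.resize(d['img'],(300,188)); 
f=cam('side')['img'][120:270,260:410]; o[200:500,500:]=cv2.resize(f,(300,300)); cv2.imwrite('pics/m1.png',o[:,:,::-1])
```

```text
(no output)
```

View pics/m1.png

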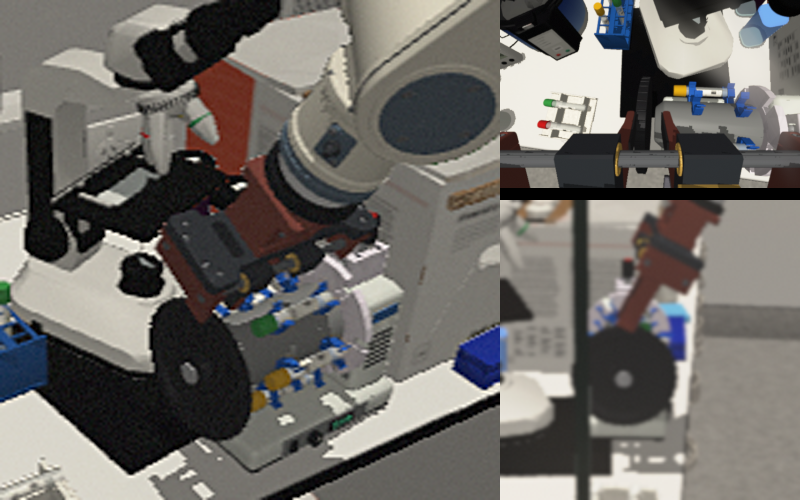

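Run:
```python
from h import *
o=ctrl.get_obs(); print({k:np.round(o[k],3) for k in o}); print(Ro.from_rotvec(o['orientation']).as_matrix().round(3))
```

```text
{'t': np.float64(8.617), 'qpos': array([ 0.57 ,  0.246,  2.177, -0.564,  0.292,  2.541]), 'qvel': array([ 0.   ,  0.001, -0.   ,  0.   ,  0.001,  0.   ]), 'joint_torque': array([-29.505, -40.276,  -6.115,  -4.086,  12.708,  -0.283]), 'ee_pos': array([467.359, 258.281, 176.723]), 'orientation': array([ 2.675,  0.214, -1.614]), 'ft_force': array([ -4.591,  60.232, -15.681]), 'moment': array([9.259, 2.081, 4.811]), 'width': np.float64(25.923)}
[[ 0.46   0.122 -0.88 ]
 [ 0.112 -0.991 -0.079]
 [-0.881 -0.062 -0.469]]
```

Call:
apply_moves([
  {"gripper": 40, "delta_pos": [-2.0, 0, 0], "dr": [0, -0.1, 0]},
  {"gripper": 40, "delta_pos": [-2.0, 0, 0], "dr": [0, -0.1, 0]},
  {"gripper": 40, "delta_pos": [-2.0, 0, 0], "dr": [0, -0.1, 0]},
  {"gripper": 40, "delta_pos": [-1.0, 0, 0], "dr": [0, -0.1, 0]},
  {"gripper": 40, "delta_pos": [0, 0, 0], "dr": [0, -0.1, 0]},
])

```text
t: 9.03
ee_pos: [444.5, 238.4, 230.0]
orientation: [2.215, 0.145, -2.153]
ft_force: [0.6, 0.6, 0.2]
width: 35.4
```

Run:
```python
from ang import *
o=ctrl.get_obs(); print({k:np.round(o[k],3) for k in ('t','qpos','ee_pos','ft_force','width')}); print(Ro.from_rotvec(o['orientation']).as_matrix().round(3))
ang(cam('wrist'))
```

```text
{'t': np.float64(9.033), 'qpos': array([0.458, 0.23 , 1.918, 0.022, 0.956, 1.915]), 'ee_pos': array([444.455, 238.36 , 229.978]), 'ft_force': array([0.64 , 0.565, 0.215]), 'width': np.float64(35.416)}
[[ 0.027  0.102 -0.994]
 [ 0.033 -0.994 -0.101]
 [-0.999 -0.03  -0.03 ]]
yel 484 [524.4 221.9 116.5] r 49.0 ang deg 85.3
yel 151 [422.6 216.2 109.3] r 56.0 ang deg -92.8
gr 65 [508.5 220.5  70. ] r 53.5 ang deg 142.6
gr 533 [448.6 216.8 153.8] r 51.1 ang deg -35.4
```

Call:
apply_moves([
  {"gripper": 40, "delta_pos": [-3.0, -2.0, 2.0], "dr": [0, 0, 0]},
  {"gripper": 40, "delta_pos": [0, 0, 1.0], "dr": [-0.12, 0, 0]},
  {"gripper": 40, "delta_pos": [0, 0, 0], "dr": [-0.12, 0, 0]},
  {"gripper": 40, "delta_pos": [0, 0, 0], "dr": [-0.12, 0, 0]},
  {"gripper": 40, "delta_pos": [0, 0, 0], "dr": [-0.12, 0, 0]},
])

```text
t: 9.5
ee_pos: [410.9, 252.9, 255.7]
orientation: [1.931, 0.591, -1.859]
ft_force: [0.7, -0.4, -0.2]
width: 35.4
```

Call:
apply_moves([
  {"gripper": 40, "delta_pos": [0, 0, 0], "dr": [-0.12, 0, 0]},
  {"gripper": 40, "delta_pos": [0, 0, 0], "dr": [-0.12, 0, 0]},
  {"gripper": 40, "delta_pos": [0, 0, 0], "dr": [-0.12, 0, 0]},
  {"gripper": 40, "delta_pos": [0, 0, 0], "dr": [-0.12, 0, 0]},
  {"gripper": 40, "delta_pos": [0, 0, 0], "dr": [-0.12, 0, 0]},
])

```text
t: 9.92
ee_pos: [411.1, 252.8, 255.5]
orientation: [1.525, 1.01, -1.453]
ft_force: [0.2, -1.3, 0.5]
width: 35.1
```

Call:
apply_moves([
  {"gripper": 40, "delta_pos": [0, 0, 0], "dr": [-0.12, 0, 0]},
  {"gripper": 40, "delta_pos": [0, 0, 0], "dr": [-0.12, 0, 0]},
  {"gripper": 40, "delta_pos": [0, 0, 0], "dr": [-0.12, 0, 0]},
  {"gripper": 40, "delta_pos": [0, 0, 0], "dr": [-0.12, 0, 0]},
  {"gripper": 40, "delta_pos": [0, 0, 0], "dr": [-0.12, 0, 0]},
])

```text
t: 10.33
ee_pos: [411.1, 252.8, 255.5]
orientation: [1.083, 1.299, -1.015]
ft_force: [-0.1, -0.4, 0.3]
width: 35.0
```

Call:
apply_moves([
  {"gripper": 40, "delta_pos": [0, 0, 0], "dr": [-0.12, 0, 0]},
  {"gripper": 40, "delta_pos": [0, 0, 0], "dr": [-0.12, 0, 0]},
  {"gripper": 40, "delta_pos": [0, 0, 0], "dr": [-0.12, 0, 0]},
  {"gripper": 40, "delta_pos": [0, 0, 0], "dr": [-0.12, 0, 0]},
  {"gripper": 40, "delta_pos": [0, 0, 0], "dr": [-0.12, 0, 0]},
])

```text
t: 10.75
ee_pos: [411.1, 252.8, 255.5]
orientation: [0.62, 1.472, -0.56]
ft_force: [0.4, -0.0, -0.6]
width: 35.1
```

Call:
apply_moves([
  {"gripper": 40, "delta_pos": [0, 0, 0], "dr": [-0.12, 0, 0]},
  {"gripper": 40, "delta_pos": [0, 0, 0], "dr": [-0.12, 0, 0]},
  {"gripper": 40, "delta_pos": [0, 0, 0], "dr": [-0.12, 0, 0]},
  {"gripper": 40, "delta_pos": [0, 0, 0], "dr": [-0.12, 0, 0]},
  {"gripper": 40, "delta_pos": [0, 0, 0], "dr": [-0.12, 0, 0]},
])

```text
t: 11.17
ee_pos: [411.1, 252.8, 255.5]
orientation: [0.146, 1.541, -0.098]
ft_force: [0.7, -0.4, -0.2]
width: 35.0
```

Run:
```python
from h import *
o=ctrl.get_obs(); print(o['qpos'],o['ee_pos']); print(Ro.from_rotvec(o['orientation']).as_matrix().round(3))
plan([((488,268.8,225),down(.067))])
```

```text
[ 0.51984017  0.16184837  1.93705975  0.01286732  1.00358815 -0.90146535] [411.07191031 252.75983933 255.46150196]
[[ 0.029  0.155  0.987]
 [ 0.029  0.987 -0.156]
 [-0.999  0.033  0.024]]
-> [488.  268.8 225. ] rows 3
  dp [1.1, 0.89, 2.42] dr [-0.0744, 0.0091, -0.0101]
  dp [1.08, 0.72, 2.5] dr [-0.0744, 0.0091, -0.0101]
  dp [1.04, 0.54, 2.55] dr [-0.0744, 0.0091, -0.0101]
```

Call:
apply_moves([
  {"gripper": 30, "delta_pos": [1.1, 0.89, 2.42], "dr": [-0.074, 0.009, -0.01]},
  {"gripper": 30, "delta_pos": [1.08, 0.72, 2.5], "dr": [-0.074, 0.009, -0.01]},
  {"gripper": 30, "delta_pos": [1.04, 0.54, 2.55], "dr": [-0.074, 0.009, -0.01]},
  {"gripper": 30, "delta_pos": [0, 0, 0], "dr": [0, 0, 0]},
  {"gripper": 30, "delta_pos": [0, 0, 0], "dr": [0, 0, 0]},
])

```text
t: 11.58
ee_pos: [488.6, 268.5, 224.3]
orientation: [-0.046, 1.572, 0.046]
ft_force: [-0.4, -0.1, -1.0]
width: 26.4
```

Run:
```python
from ang import *
o=ctrl.get_obs(); print(o['qpos'],o['ee_pos']); print(Ro.from_rotvec(o['orientation']).as_matrix().round(3))
d=cam('wrist'); ang(d); C=cloud(d);V=d['img'].max(2)
m=(V<80)&(C[...,2]>145)&(C[...,2]<180)&(C[...,1]>240)&(C[...,1]<290)&(C[...,0]>400)
P=C[m]
for x in(450,465,480,495):
    s=P[(abs(P[:,0]-x)<6)]
    if len(s):s=s[s[:,2]>s[:,2].max()-6];print(x,np.percentile(s[:,1],[3,97]).round(1),s[:,2].max().round(1))
```

```text
[ 4.80767103e-01  3.33246852e-01  1.78510826e+00  6.66518734e-04
  1.02487385e+00 -1.14905322e+00] [488.59832642 268.46141513 224.2671852 ]
[[-0.002 -0.059  0.998]
 [-0.     0.998  0.059]
 [-1.    -0.    -0.002]]
yel 500 [424.1 215.3 108.5] r 51.9 ang deg -94.2
yel 450 [521.3 222.3 116.2] r 48.7 ang deg 84.8
gr 738 [444.9 216.9 153.5] r 51.1 ang deg -36.2
450 [260.1 270.9] 171.6
465 [260.9 271.8] 173.8
480 [261.7 272.7] 173.7
495 [262.9 273.6] 171.5
```

Call:
apply_moves([
  {"gripper": 30, "delta_pos": [2.5, -0.07, 0], "dr": [0, 0, 0]},
  {"gripper": 30, "delta_pos": [2.5, 0, 0], "dr": [0, 0, 0]},
  {"gripper": 30, "delta_pos": [2.5, 0, 0], "dr": [0, 0, 0]},
  {"gripper": 0, "delta_pos": [0, 0, 0], "dr": [0, 0, 0]},
  {"gripper": 0, "delta_pos": [0, 0, 0], "dr": [0, 0, 0]},
])

```text
t: 12.05
ee_pos: [487.7, 267.7, 150.8]
orientation: [-0.047, 1.572, 0.047]
ft_force: [-0.1, 0.5, 0.6]
width: 16.3
```

Call:
apply_moves([
  {"gripper": 0, "delta_pos": [0, 0, 0], "dr": [0, 0, 0]},
  {"gripper": 0, "delta_pos": [0, 0, 0], "dr": [0, 0, 0]},
  {"gripper": 0, "delta_pos": [-0.11, 0, -0.56], "dr": [0, 0, 0]},
  {"gripper": 0, "delta_pos": [-0.06, 0, -0.57], "dr": [0, 0, 0]},
  {"gripper": 0, "delta_pos": [0, 0, -0.57], "dr": [0, 0, 0]},
])

```text
t: 12.47
ee_pos: [474.9, 268.2, 155.0]
orientation: [-0.045, 1.563, 0.051]
ft_force: [7.3, -0.3, -4.3]
width: 11.9
```

Call:
apply_moves([
  {"gripper": 0, "delta_pos": [0.06, 0, -0.57], "dr": [0, 0, 0]},
  {"gripper": 0, "delta_pos": [0.11, 0, -0.56], "dr": [0, 0, 0]},
  {"gripper": 0, "delta_pos": [0, 0, 0], "dr": [0, 0, 0]},
  {"gripper": 0, "delta_pos": [0, 0, 0], "dr": [0, 0, 0]},
  {"gripper": 0, "delta_pos": [0, 0, 0], "dr": [0, 0, 0]},
])

```text
t: 12.88
ee_pos: [464.1, 267.4, 154.6]
orientation: [-0.045, 1.562, 0.051]
ft_force: [3.1, -3.7, 8.0]
width: 11.8
```

Run:
```python
from ang import *
o=ctrl.get_obs(); print(o['ee_pos'],o['ft_force']); ang(cam('wrist')); print('sc'); ang(cam('scene'))
```

```text
[464.14140366 267.42029972 154.62673917] [ 3.1370785  -3.66113183  8.00300354]
yel 731 [427.  215.9  92.5] r 51.7 ang deg -112.4
gr 1306 [432.6 216.1 142. ] r 51.3 ang deg -54.3
sc
yel 61 [424.8 220.7  89.8] r 50.8 ang deg -113.1
gr 68 [430.8 219.3 139.5] r 50.6 ang deg -53.6
```

Call:
apply_moves([
  {"gripper": 0, "delta_pos": [0.15, 0, -0.5], "dr": [0, 0, 0]},
  {"gripper": 0, "delta_pos": [0.15, 0, -0.35], "dr": [0, 0, 0]},
  {"gripper": 0, "delta_pos": [0, 0, 0], "dr": [0, 0, 0]},
  {"gripper": 0, "delta_pos": [0, 0, 0], "dr": [0, 0, 0]},
  {"gripper": 0, "delta_pos": [0, 0, 0], "dr": [0, 0, 0]},
])

```text
t: 13.4
ee_pos: [456.0, 266.9, 152.4]
orientation: [-0.045, 1.562, 0.051]
ft_force: [2.2, -5.1, 16.1]
width: 12.0
```

Run:
```python
from ang import *
o=ctrl.get_obs(); print(o['ee_pos'],o['ft_force']); d=cam('wrist');ang(d); print('sc'); e=cam('scene');ang(e)
hsv=cv2.cvtColor(d['img'],cv2.COLOR_RGB2HSV);C=cloud(d);m=(hsv[...,0]>100)&(hsv[...,0]<125)&(hsv[...,1]>150)&(C[...,2]>145)&(C[...,2]<175)&(C[...,1]<230)&(C[...,1]>120)
k,l,st,ce=cv2.connectedComponentsWithStats(m.astype(np.uint8))
for i in range(1,k):
    if st[i,4]>30: print(st[i],np.median(C[l==i],0).round(1),np.percentile(C[l==i],[3,97],axis=0).round(1).tolist())
```

```text
[455.96295562 266.88524056 152.36390599] [ 2.19865206 -5.08128566 16.11110528]
yel 603 [428.4 217.2  87.3] r 52.3 ang deg -118.4
gr 1221 [429.2 216.  137.3] r 51.5 ang deg -60.6
sc
yel 55 [427.6 221.   84.8] r 50.5 ang deg -119.6
gr 69 [428.1 220.6 135.3] r 50.4 ang deg -59.3
[ 53 195  23   4  71] [432.5 145.3 146.2] [[431.7, 139.9, 145.1], [433.4, 149.4, 147.3]]
[168 194  20   4  62] [428.9 198.7 146. ] [[427.8, 194.4, 145.2], [429.7, 202.7, 147.4]]
[  38  268   57   52 1437] [478.7 148.8 151.9] [[467.9, 143.1, 146.7], [488.1, 152.4, 166.5]]
[160 268  39  26 589] [465.9 201.8 156.7] [[463.7, 196.6, 147.0], [473.6, 205.6, 166.9]]
```

Call:
apply_moves([
  {"gripper": 30, "delta_pos": [0, 0, 0], "dr": [0, 0, 0]},
  {"gripper": 30, "delta_pos": [0, 0, 0], "dr": [0, 0, 0]},
  {"gripper": 30, "delta_pos": [0, 0, 0], "dr": [0, 0, 0]},
  {"gripper": 41, "delta_pos": [-3.7, 0, 0], "dr": [0, 0, 0]},
  {"gripper": 41, "delta_pos": [-3.7, 0, 0], "dr": [0, 0, 0]},
])

```text
t: 13.92
ee_pos: [450.9, 265.1, 221.2]
orientation: [-0.048, 1.576, 0.046]
ft_force: [1.5, 0.6, 0.1]
width: 34.8
```

Run:
```python
from ang import *
o=ctrl.get_obs(); print(o['ee_pos'],o['ft_force']); d=cam('wrist');ang(d); print('sc'); e=cam('scene');ang(e)
plan([((480,95,238),down(.067))])
```

```text
[450.90876566 265.14586868 221.18471563] [1.45466439 0.64610853 0.10369869]
yel 280 [427.7 218.4  87.3] r 53.2 ang deg -118.0
gr 592 [429.7 215.5 137.4] r 51.5 ang deg -60.7
sc
yel 40 [512.9 223.4 135.8] r 49.8 ang deg 57.8
yel 55 [427.8 220.8  84.4] r 50.6 ang deg -120.1
gr 69 [427.9 218.9 134.6] r 50.3 ang deg -60.2
-> [480.  95. 238.] rows 5
  dp [-0.23, -3.48, 0.29] dr [-0.0014, 0.0016, -0.0011]
  dp [-0.23, -3.47, 0.28] dr [-0.0014, 0.0016, -0.0011]
  dp [-0.22, -3.48, 0.27] dr [-0.0014, 0.0016, -0.0011]
  dp [-0.22, -3.48, 0.27] dr [-0.0014, 0.0016, -0.0011]
  dp [-0.22, -3.47, 0.26] dr [-0.0014, 0.0016, -0.0011]
```

Call:
apply_moves([
  {"gripper": 41, "delta_pos": [-0.5, -3.3, 0.29], "dr": [0, 0.0016, 0]},
  {"gripper": 41, "delta_pos": [-0.5, -3.5, 0.28], "dr": [0, 0.0016, 0]},
  {"gripper": 41, "delta_pos": [-0.2, -3.5, 0.27], "dr": [0, 0.0016, 0]},
  {"gripper": 41, "delta_pos": [-0.2, -3.5, 0.27], "dr": [0, 0.0016, 0]},
  {"gripper": 41, "delta_pos": [-0.2, -3.3, 0.26], "dr": [0, 0.0016, 0]},
])

```text
t: 14.43
ee_pos: [476.2, 94.6, 237.5]
orientation: [-0.047, 1.579, 0.048]
ft_force: [0.0, -0.1, 0.2]
width: 36.2
```

Run:
```python
from h import *
d=cam('wrist'); o=ctrl.get_obs(); print(o['ee_pos'],o['qpos']); C=cloud(d)
hsv=cv2.cvtColor(d['img'],cv2.COLOR_RGB2HSV);H,S,V=[hsv[...,i] for i in range(3)]
b=(C[...,1]>50)&(C[...,1]<110)&(C[...,0]>455)&(C[...,0]<515)
for n,m in(('dot',((H<8)|(H>172))&(S>120)&(C[...,2]>190)&(C[...,2]<210)&b),('knob',(V<75)&(C[...,2]>170)&(C[...,2]<210)&b)):
    print(n,m.sum(),np.percentile(C[m],[2,50,98],axis=0).round(1).tolist() if m.any() else 0)
P=C[(C[...,2]>210)&(C[...,2]<260)&(C[...,1]<60)&(C[...,0]<560)&(C[...,0]>430)];print(len(P),np.percentile(P,[1,99],axis=0))
save(d,'w5.png')
```

```text
[476.89647159  90.42396164 237.76246225] [ 1.62889253e-01  2.11773565e-01  1.91980701e+00 -4.37746890e-05
  1.01838641e+00 -1.46664521e+00]
dot 261 [[478.3, 70.6, 198.6], [483.9, 75.9, 199.8], [490.4, 80.2, 201.0]]
knob 749 [[473.9, 66.3, 170.4], [477.5, 77.0, 197.2], [492.5, 84.6, 200.4]]
23881 [[447.70810124 -62.06164109 211.39505993]
 [555.81533902  25.68854822 243.13962549]]
```

View pics/w5.png

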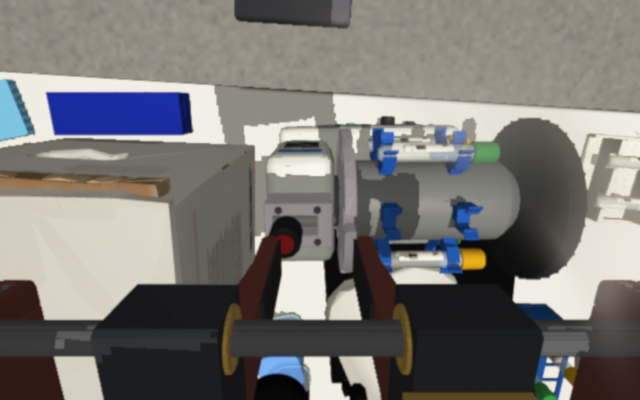

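The wrist view shows the empty blue clip pair upright at (390,220) and (467,217), with the knob and its red dot at (287,240) left of the drum's disc.

Call:
apply_moves([
  {"gripper": 41, "delta_pos": [0, -1.54, 0.63], "dr": [0, 0, 0]},
  {"gripper": 41, "delta_pos": [1.0, 0, 0], "dr": [0, 0, 0]},
  {"gripper": 41, "delta_pos": [1.5, 0, 0], "dr": [0, 0, 0]},
  {"gripper": 41, "delta_pos": [1.5, 0, 0], "dr": [0, 0, 0]},
  {"gripper": 41, "delta_pos": [1.4, 0, 0], "dr": [0, 0, 0]},
])

```text
t: 14.9
ee_pos: [482.6, 81.7, 182.1]
orientation: [-0.046, 1.579, 0.048]
ft_force: [0.3, 0.2, -0.6]
width: 36.3
```

Call:
apply_moves([
  {"gripper": 15, "delta_pos": [0, 0, 0], "dr": [0, 0, 0]},
  {"gripper": 15, "delta_pos": [0, 0, 0], "dr": [0, 0, 0]},
  {"gripper": 15, "delta_pos": [0, 0, 0], "dr": [0, 0, 0]},
  {"gripper": 15, "delta_pos": [0, 0, 0], "dr": [0, 0, 0]},
  {"gripper": 15, "delta_pos": [0, 0, 0], "dr": [0, 0, 0]},
])

```text
t: 15.32
ee_pos: [483.0, 81.5, 183.5]
orientation: [-0.046, 1.579, 0.048]
ft_force: [0.6, -0.3, -10.2]
width: 20.6
```

Call:
apply_moves([
  {"gripper": 15, "delta_pos": [0, 0.25, 0], "dr": [0, 0, 0]},
  {"gripper": 15, "delta_pos": [0, 0.25, 0], "dr": [0, 0, 0]},
  {"gripper": 15, "delta_pos": [0, 0.25, 0], "dr": [0, 0, 0]},
  {"gripper": 15, "delta_pos": [0, 0.25, 0], "dr": [0, 0, 0]},
  {"gripper": 15, "delta_pos": [0, 0, 0], "dr": [0, 0, 0]},
])

```text
t: 15.73
ee_pos: [482.3, 91.3, 183.5]
orientation: [-0.047, 1.58, 0.048]
ft_force: [-2.3, -2.6, -10.0]
width: 20.5
```

Run:
```python
from ang import *
o=ctrl.get_obs(); print(o['ee_pos'],o['ft_force'],o['width']); e=cam('scene');ang(e)
```

```text
[482.34080895  91.25659651 183.46505924] [-2.29830623 -2.64371481 -9.9647225 ] 20.48854043021764
yel 41 [513.3 224.1 136. ] r 50.2 ang deg 57.9
yel 55 [427.8 221.3  84.6] r 50.5 ang deg -119.9
gr 66 [427.6 219.5 135.3] r 50.9 ang deg -59.5
```

Call:
apply_moves([
  {"gripper": 15, "delta_pos": [0, 0.15, 0], "dr": [0, 0, 0]},
  {"gripper": 15, "delta_pos": [0, 0.15, 0], "dr": [0, 0, 0]},
  {"gripper": 15, "delta_pos": [0, 0, 0], "dr": [0, 0, 0]},
  {"gripper": 15, "delta_pos": [0, 0, 0], "dr": [0, 0, 0]},
  {"gripper": 15, "delta_pos": [0, 0, 0], "dr": [0, 0, 0]},
])

```text
t: 16.2
ee_pos: [482.3, 91.7, 183.5]
orientation: [-0.051, 1.58, 0.046]
ft_force: [-0.8, -16.1, -10.1]
width: 20.7
```

Call:
apply_moves([
  {"gripper": 41, "delta_pos": [0, -0.2, 0], "dr": [0, 0, 0]},
  {"gripper": 41, "delta_pos": [0, 0, 0], "dr": [0, 0, 0]},
  {"gripper": 41, "delta_pos": [0, 0, 0], "dr": [0, 0, 0]},
  {"gripper": 41, "delta_pos": [-3.5, 0, 0], "dr": [0, 0, 0]},
  {"gripper": 41, "delta_pos": [-3.5, 0, 0], "dr": [0, 0, 0]},
])

```text
t: 16.62
ee_pos: [483.0, 92.5, 253.9]
orientation: [-0.046, 1.581, 0.048]
ft_force: [1.3, 0.3, 0.8]
width: 36.2
```

Run:
```python
from h import *
d=cam('wrist'); o=ctrl.get_obs(); print(o['ee_pos'],o['qpos'],o['ft_force']); C=cloud(d)
np.savez('w6.npz',**{k:d[k] for k in('img','range_z','R','t','K')})
hsv=cv2.cvtColor(d['img'],cv2.COLOR_RGB2HSV);H,S,V=[hsv[...,i] for i in range(3)]
b=(C[...,1]>50)&(C[...,1]<120)&(C[...,0]>455)&(C[...,0]<515)
m=((H<8)|(H>172))&(S>120)&(C[...,2]>190)&(C[...,2]<210)&b
print('dot',m.sum(),np.percentile(C[m],[2,50,98],axis=0).round(1).tolist())
m=(H>100)&(H<125)&(S>150)&(C[...,2]>142)&(C[...,2]<175)&(C[...,1]<230)&(C[...,1]>120)
k,l,st,ce=cv2.connectedComponentsWithStats(m.astype(np.uint8))
for i in range(1,k):
    if st[i,4]>20: print(st[i],np.median(C[l==i],0).round(1),np.percentile(C[l==i],[3,97],axis=0).round(1).tolist())
plan([((445,300,250),down(.067)),((445,425,235),down(-.03))])
```

```text
[487.32781684  93.18453433 261.67998428] [ 0.16326898  0.19276395  1.88128702  0.00315573  1.06517377 -1.46924281] [2.27432339 0.40467273 4.37449902]
dot 321 [[477.6, 84.5, 198.6], [483.2, 90.3, 199.8], [489.2, 96.3, 201.1]]
[385 139  11   3  23] [433.4 142.4 145.8] [[432.5, 139.7, 145.0], [434.2, 146.5, 147.2]]
[381 189  20  35 480] [482.  146.3 156.3] [[468.2, 141.8, 147.9], [490.1, 151.6, 167.3]]
[449 189  27  34 525] [477.7 199.4 153. ] [[464.8, 195.5, 145.1], [486.5, 205.2, 167.4]]
[379 251  13   6  57] [525.3 149.8 144.8] [[524.2, 145.6, 142.4], [526.9, 154.2, 147.2]]
[445 250  13   6  60] [521.4 203.8 145.1] [[519.9, 199.3, 142.3], [522.9, 208.1, 147.5]]
-> [445. 300. 250.] rows 6
  dp [0.2, 3.48, -0.5] dr [-0.0011, 0.0003, -0.0005]
  dp [0.21, 3.49, -0.49] dr [-0.0011, 0.0003, -0.0005]
  dp [0.2, 3.48, -0.49] dr [-0.0011, 0.0003, -0.0005]
  dp [0.2, 3.48, -0.49] dr [-0.0011, 0.0003, -0.0005]
  dp [0.19, 3.49, -0.48] dr [-0.0011, 0.0003, -0.0005]
  dp [0.2, 3.48, -0.48] dr [-0.0011, 0.0003, -0.0005]
-> [445. 425. 235.] rows 4
  dp [0.38, 3.12, 0.21] dr [0.0242, 0.0001, 0.0]
  dp [0.37, 3.12, 0.13] dr [0.0242, 0.0001, 0.0]
  dp [0.38, 3.13, 0.06] dr [0.0242, 0.0001, 0.0]
  dp [0.37, 3.12, -0.01] dr [0.0242, 0.0001, 0.0]
```

Run:
```python
from h import *
plan([((445,310,245),down(-.75)),((445,425,215),down(-np.pi/2-.04))])
```

```text
-> [445. 310. 245.] rows 7
  dp [0.25, 3.13, -0.42] dr [0.1157, 0.0001, -0.0005]
  dp [0.24, 3.06, -0.77] dr [0.1157, 0.0001, -0.0005]
  dp [0.25, 2.94, -1.13] dr [0.1157, 0.0001, -0.0005]
  dp [0.24, 2.8, -1.45] dr [0.1157, 0.0001, -0.0005]
  dp [0.24, 2.62, -1.77] dr [0.1157, 0.0001, -0.0005]
  dp [0.24, 2.39, -2.06] dr [0.1157, 0.0001, -0.0005]
  dp [0.24, 2.13, -2.33] dr [0.1157, 0.0001, -0.0005]
-> [445. 425. 215.] rows 8
  dp [0.38, 1.05, -0.98] dr [0.1076, -0.0, -0.0]
  dp [0.37, 0.94, -1.09] dr [0.1076, -0.0, -0.0]
  dp [0.38, 0.82, -1.18] dr [0.1076, -0.0, -0.0]
  dp [0.37, 0.69, -1.26] dr [0.1076, -0.0, -0.0]
  dp [0.38, 0.55, -1.33] dr [0.1076, -0.0, -0.0]
  dp [0.37, 0.4, -1.38] dr [0.1076, -0.0, -0.0]
  dp [0.38, 0.25, -1.41] dr [0.1076, -0.0, -0.0]
  dp [0.37, 0.1, -1.44] dr [0.1076, -0.0, -0.0]
```

Call:
apply_moves([
  {"gripper": 41, "delta_pos": [0.2, 3.13, -0.42], "dr": [0.116, 0, 0]},
  {"gripper": 41, "delta_pos": [0.2, 3.06, -0.77], "dr": [0.116, 0, 0]},
  {"gripper": 41, "delta_pos": [0.2, 2.94, -1.13], "dr": [0.116, 0, 0]},
  {"gripper": 41, "delta_pos": [0.2, 2.8, -1.45], "dr": [0.116, 0, 0]},
  {"gripper": 41, "delta_pos": [0.2, 2.62, -1.77], "dr": [0.116, 0, 0]},
])

```text
t: 17.08
ee_pos: [453.7, 249.3, 245.2]
orientation: [0.414, 1.537, -0.411]
ft_force: [-0.3, 1.0, -0.0]
width: 36.0
```

Call:
apply_moves([
  {"gripper": 41, "delta_pos": [0.2, 2.39, -2.06], "dr": [0.116, 0, 0]},
  {"gripper": 41, "delta_pos": [0.2, 2.13, -2.33], "dr": [0.116, 0, 0]},
  {"gripper": 41, "delta_pos": [0.38, 1.05, -0.98], "dr": [0.108, 0, 0]},
  {"gripper": 41, "delta_pos": [0.38, 0.94, -1.09], "dr": [0.108, 0, 0]},
  {"gripper": 41, "delta_pos": [0.38, 0.82, -1.18], "dr": [0.108, 0, 0]},
])

```text
t: 17.5
ee_pos: [441.4, 354.4, 229.7]
orientation: [0.841, 1.409, -0.842]
ft_force: [0.6, -0.3, -0.4]
width: 36.0
```

Call:
apply_moves([
  {"gripper": 41, "delta_pos": [0.38, 0.69, -1.26], "dr": [0.108, 0, 0]},
  {"gripper": 41, "delta_pos": [0.38, 0.55, -1.33], "dr": [0.108, 0, 0]},
  {"gripper": 41, "delta_pos": [0.38, 0.4, -1.38], "dr": [0.108, 0, 0]},
  {"gripper": 41, "delta_pos": [0.38, 0.25, -1.41], "dr": [0.108, 0, 0]},
  {"gripper": 41, "delta_pos": [0.38, 0.1, -1.44], "dr": [0.108, 0, 0]},
])

```text
t: 17.92
ee_pos: [441.8, 425.9, 210.7]
orientation: [1.245, 1.192, -1.249]
ft_force: [0.7, -0.1, -1.0]
width: 35.9
```

Call:
apply_moves([
  {"gripper": 41, "delta_pos": [0, 0, 0], "dr": [0, 0, 0]},
  {"gripper": 41, "delta_pos": [0, 0, 0], "dr": [0, 0, 0]},
  {"gripper": 41, "delta_pos": [0, 0, 0], "dr": [0, 0, 0]},
  {"gripper": 41, "delta_pos": [0, 0, 0], "dr": [0, 0, 0]},
  {"gripper": 41, "delta_pos": [0, 0, 0], "dr": [0, 0, 0]},
])

```text
t: 18.33
ee_pos: [441.6, 423.4, 210.4]
orientation: [1.239, 1.194, -1.247]
ft_force: [0.3, 0.3, 0.5]
width: 35.9
```

Run:
```python
from h import *
d=cam('wrist'); o=ctrl.get_obs(); print(o['ee_pos'],o['qpos'],o['ft_force']);print(Ro.from_rotvec(o['orientation']).as_matrix().round(3)); C=cloud(d); save(d,'w7.png')
np.savez('w7.npz',**{k:d[k] for k in('img','range_z','R','t','K')})
hsv=cv2.cvtColor(d['img'],cv2.COLOR_RGB2HSV);H,S,V=[hsv[...,i] for i in range(3)]
z=C[...,2]
for n,m in(('red',((H<8)|(H>172))&(S>120)),('gr',(H>45)&(H<90)&(S>100))):
    m=m&(z>15)&(z<45)&(C[...,1]>380);print(n,m.sum(),np.percentile(C[m],[3,50,97],axis=0).round(1).tolist())
for y in range(396,466,8):
    m=(abs(C[...,1]-y)<3)&(z>28.5)&(z<40)&(C[...,0]>425)&(C[...,0]<465);
    if m.sum()>3: print(y,m.sum(),np.percentile(C[m][:,0],[5,50,95]).round(1),np.percentile(C[m][:,2],95).round(1))
```

```text
[441.61968103 423.45723529 210.37613336] [0.74195858 0.42911625 1.67282539 0.00702816 1.0444484  0.78319588] [-0.63365744 -0.1118892   0.61754017]
[[-0.008  0.999 -0.045]
 [ 0.001 -0.045 -0.999]
 [-1.    -0.008 -0.001]]
red 297 [[438.6, 468.4, 30.0], [445.7, 476.5, 33.7], [452.5, 484.4, 35.4]]
gr 279 [[482.1, 467.4, 30.5], [488.3, 475.4, 33.8], [495.0, 483.2, 35.7]]
396 8 [439.9 443.1 446.2] 31.0
404 131 [429.1 444.7 462.7] 33.1
412 94 [427.2 442.7 453.3] 33.6
420 75 [437.7 443.5 449.3] 33.5
428 79 [438.1 443.8 448.9] 33.4
436 77 [438.5 443.4 449.3] 33.4
444 79 [438.9 444.5 450.3] 33.4
452 101 [434.5 445.  462.1] 33.6
460 160 [427.  443.5 460.5] 33.3
```

View pics/w7.png

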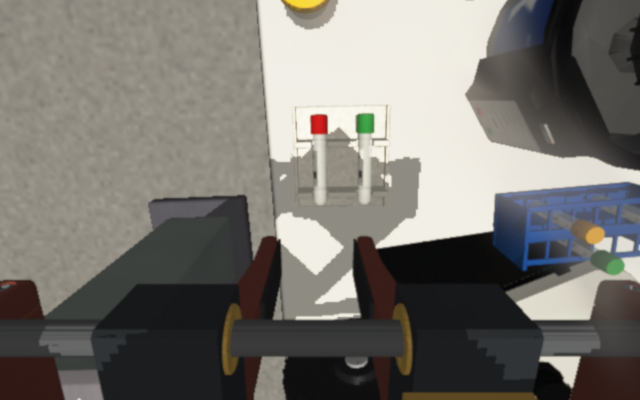

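View shows red cap at (319,124), green at (365,123), tubes aligned with the tool axis.

Call:
apply_moves([
  {"gripper": 26, "delta_pos": [3.0, 0.18, -0.91], "dr": [0, -0.008, 0]},
  {"gripper": 26, "delta_pos": [3.6, 0, 0], "dr": [0, 0, 0]},
  {"gripper": 26, "delta_pos": [3.6, 0, 0], "dr": [0, 0, 0]},
  {"gripper": 26, "delta_pos": [3.0, 0, 0], "dr": [0, 0, 0]},
  {"gripper": 26, "delta_pos": [0, 0, 0], "dr": [0, 0, 0]},
])

```text
t: 18.8
ee_pos: [439.5, 429.0, 72.4]
orientation: [1.224, 1.188, -1.26]
ft_force: [-0.0, -1.2, -1.3]
width: 23.2
```

Run:
```python
from h import *
o=ctrl.get_obs(); print(o['ee_pos'],o['ft_force'],o['width']);print(Ro.from_rotvec(o['orientation']).as_matrix().round(3))
```

```text
[439.54091166 429.03390802  72.42918165] [-0.04529191 -1.18409435 -1.28200038] 23.245915685066375
[[-0.016  0.999 -0.045]
 [-0.014 -0.045 -0.999]
 [-1.    -0.015  0.015]]
```

Call:
apply_moves([
  {"gripper": 26, "delta_pos": [0, 0.41, -0.36], "dr": [0, 0.014, 0.016]},
  {"gripper": 26, "delta_pos": [1.6, 0, 0], "dr": [0, 0, 0]},
  {"gripper": 26, "delta_pos": [1.6, 0, 0], "dr": [0, 0, 0]},
  {"gripper": 26, "delta_pos": [1.0, 0, 0], "dr": [0, 0, 0]},
  {"gripper": 26, "delta_pos": [0.6, 0, 0], "dr": [0, 0, 0]},
])

```text
t: 19.22
ee_pos: [448.1, 436.6, 31.0]
orientation: [1.253, 1.186, -1.231]
ft_force: [0.8, 0.3, -0.1]
width: 23.1
```

Run:
```python
from h import *
o=ctrl.get_obs(); print(o['ee_pos'],o['ft_force'],o['width']);print(Ro.from_rotvec(o['orientation']).as_matrix().round(3))
```

```text
[448.12088307 436.64788051  31.02023347] [ 0.77774902  0.28886355 -0.14213857] 23.127133874573826
[[ 0.01   0.999 -0.045]
 [ 0.008 -0.045 -0.999]
 [-1.     0.01  -0.008]]
```

Call:
apply_moves([
  {"gripper": 26, "delta_pos": [0, 0, 0], "dr": [0, 0, 0]},
  {"gripper": 26, "delta_pos": [0, 0, 0], "dr": [0, 0, 0]},
  {"gripper": 26, "delta_pos": [0, 0, 0], "dr": [0, 0, 0]},
  {"gripper": 26, "delta_pos": [0, 0, 0], "dr": [0, 0, 0]},
  {"gripper": 26, "delta_pos": [0, 0, 0], "dr": [0, 0, 0]},
])

```text
t: 19.63
ee_pos: [447.5, 436.4, 30.7]
orientation: [1.252, 1.186, -1.232]
ft_force: [0.3, -0.7, -0.4]
width: 22.8
```

Run:
```python
from h import *
o=ctrl.get_obs(); print(o['ee_pos'],o['ft_force'],o['width']);print(Ro.from_rotvec(o['orientation']).as_matrix().round(3))
plan([((443.8,432.4,22.5),down(-np.pi/2-.045))])
```

```text
[447.54131771 436.35583837  30.68275577] [ 0.32169215 -0.70433474 -0.44224961] 22.809226188678142
[[ 0.009  0.999 -0.045]
 [ 0.007 -0.045 -0.999]
 [-1.     0.009 -0.007]]
-> [443.8 432.4  22.5] rows 1
  dp [0.81, -0.36, 0.42] dr [-0.0002, -0.0075, -0.0088]
```

Call:
apply_moves([
  {"gripper": 26, "delta_pos": [0, -0.36, 0.4], "dr": [0, -0.007, -0.009]},
  {"gripper": 26, "delta_pos": [0.4, 0, 0], "dr": [0, 0, 0]},
  {"gripper": 26, "delta_pos": [0.4, 0, 0], "dr": [0, 0, 0]},
  {"gripper": 26, "delta_pos": [0, 0, 0], "dr": [0, 0, 0]},
  {"gripper": 26, "delta_pos": [0, 0, 0], "dr": [0, 0, 0]},
])

```text
t: 20.05
ee_pos: [443.2, 431.9, 21.3]
orientation: [1.241, 1.188, -1.244]
ft_force: [0.0, -0.1, -0.3]
width: 22.8
```

Run:
```python
from h import *
o=ctrl.get_obs(); print(o['ee_pos'],o['ft_force'],o['width']);print(Ro.from_rotvec(o['orientation']).as_matrix().round(3))
```

```text
[443.16715877 431.914727    21.32744879] [ 0.02040087 -0.07848796 -0.2727094 ] 22.793005782936653
[[-0.002  0.999 -0.045]
 [-0.001 -0.045 -0.999]
 [-1.    -0.002  0.001]]
```

Call:
apply_moves([
  {"gripper": 26, "delta_pos": [-0.2, 0.05, -0.05], "dr": [0, 0, 0]},
  {"gripper": 0, "delta_pos": [0, 0, 0], "dr": [0, 0, 0]},
  {"gripper": 0, "delta_pos": [0, 0, 0], "dr": [0, 0, 0]},
  {"gripper": 0, "delta_pos": [0, 0, 0], "dr": [0, 0, 0]},
  {"gripper": 0, "delta_pos": [0, 0, 0], "dr": [0, 0, 0]},
])

```text
t: 20.47
ee_pos: [444.0, 432.9, 24.1]
orientation: [1.242, 1.188, -1.243]
ft_force: [-1.0, 0.8, 1.2]
width: 12.4
```

Call:
apply_moves([
  {"gripper": 0, "delta_pos": [0, 0, 0], "dr": [0, 0, 0]},
  {"gripper": 0, "delta_pos": [-1.0, 0, 0], "dr": [0, 0, 0]},
  {"gripper": 0, "delta_pos": [-2.0, 0, 0], "dr": [0, 0, 0]},
  {"gripper": 0, "delta_pos": [-3.5, 0, 0], "dr": [0, 0, 0]},
  {"gripper": 0, "delta_pos": [-3.5, 0, 0], "dr": [0, 0, 0]},
])

```text
t: 20.88
ee_pos: [443.3, 431.8, 124.4]
orientation: [1.239, 1.188, -1.246]
ft_force: [0.8, -0.2, -1.1]
width: 12.4
```

Call:
apply_moves([
  {"gripper": 0, "delta_pos": [-3.5, 0, 0], "dr": [0, 0, 0]},
  {"gripper": 0, "delta_pos": [-3.5, 0, 0], "dr": [0, 0, 0]},
  {"gripper": 0, "delta_pos": [-2.5, 0, 0], "dr": [0, 0, 0]},
  {"gripper": 0, "delta_pos": [0, 0, 0], "dr": [0, 0, 0]},
  {"gripper": 0, "delta_pos": [0, 0, 0], "dr": [0, 0, 0]},
])

```text
t: 21.3
ee_pos: [444.7, 433.2, 221.1]
orientation: [1.245, 1.188, -1.24]
ft_force: [-0.6, 0.4, -0.1]
width: 11.9
```

Run:
```python
from h import *
o=ctrl.get_obs(); print(o['ee_pos'],o['ft_force'],o['width']);print(Ro.from_rotvec(o['orientation']).as_matrix().round(3))
d=cam('wrist'); C=cloud(d); hsv=cv2.cvtColor(d['img'],cv2.COLOR_RGB2HSV);H,S,V=[hsv[...,i] for i in range(3)]
m=((H<8)|(H>172))&(S>120)&(C[...,1]>450)&(C[...,2]>150)&(C[...,2]<260);print(m.sum(),np.percentile(C[m],[3,50,97],axis=0).round(1).tolist() if m.any() else 0)
save(d,'w8.png')
plan([((478,300,225),down(-np.pi/2)),((478,175,220),down(-np.pi/2+.066))])
```

```text
[444.74251323 433.17233387 221.12054604] [-0.63428267  0.43914003 -0.10410797] 11.912241478886624
[[ 0.002  0.999 -0.045]
 [ 0.002 -0.045 -0.999]
 [-1.     0.002 -0.002]]
1564 [[440.1, 468.3, 223.0], [447.4, 477.3, 230.5], [454.6, 485.0, 232.4]]
-> [478. 300. 225.] rows 4
  dp [-0.14, 1.0, 3.27] dr [-0.0113, 0.0, 0.0002]
  dp [-0.15, 0.96, 3.28] dr [-0.0113, 0.0, 0.0002]
  dp [-0.14, 0.93, 3.29] dr [-0.0113, 0.0, 0.0002]
  dp [-0.14, 0.89, 3.3] dr [-0.0113, 0.0, 0.0002]
-> [478. 175. 220.] rows 4
  dp [0.12, -0.0, 3.13] dr [-0.0165, 0.0, -0.0]
  dp [0.13, -0.05, 3.12] dr [-0.0165, 0.0, -0.0]
  dp [0.12, -0.11, 3.12] dr [-0.0165, 0.0, -0.0]
  dp [0.13, -0.15, 3.13] dr [-0.0165, 0.0, -0.0]
```

View pics/w8.png

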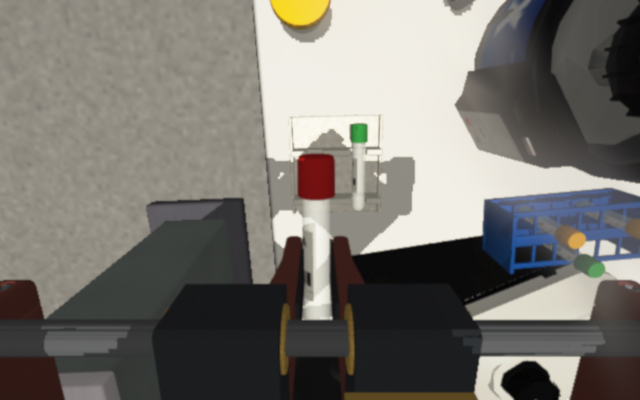

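Tube held; red cap at (316,176), green tube still in its tray at (359,133). Now carry it over to the seat.

Call:
apply_moves([
  {"gripper": 0, "delta_pos": [-0.14, 1.0, 3.27], "dr": [-0.011, 0, 0]},
  {"gripper": 0, "delta_pos": [-0.14, 0.96, 3.28], "dr": [-0.011, 0, 0]},
  {"gripper": 0, "delta_pos": [-0.14, 0.93, 3.29], "dr": [-0.011, 0, 0]},
  {"gripper": 0, "delta_pos": [-0.14, 0.89, 3.3], "dr": [-0.011, 0, 0]},
  {"gripper": 0, "delta_pos": [0, 0, 3.0], "dr": [-0.016, 0, 0]},
])

```text
t: 21.77
ee_pos: [478.1, 268.0, 222.8]
orientation: [1.195, 1.217, -1.201]
ft_force: [1.4, 0.0, 0.3]
width: 12.3
```

Call:
apply_moves([
  {"gripper": 0, "delta_pos": [0, -0.05, 3.1], "dr": [-0.016, 0, 0]},
  {"gripper": 0, "delta_pos": [0, -0.1, 3.1], "dr": [-0.017, 0, 0]},
  {"gripper": 0, "delta_pos": [0, -0.15, 3.1], "dr": [-0.017, 0, 0]},
  {"gripper": 0, "delta_pos": [0, 0, 0], "dr": [0, 0, 0]},
  {"gripper": 0, "delta_pos": [0, 0, 0], "dr": [0, 0, 0]},
])

```text
t: 22.18
ee_pos: [477.0, 175.6, 223.0]
orientation: [1.161, 1.24, -1.167]
ft_force: [0.2, 0.6, 0.8]
width: 12.2
```

```bash
cat > chk.py <<'E'
from h import *
o=ctrl.get_obs(); print(o['t'],o['ee_pos'],o['ft_force'],o['width']);print(Ro.from_rotvec(o['orientation']).as_matrix().round(3))
d=cam('wrist'); C=cloud(d); hsv=cv2.cvtColor(d['img'],cv2.COLOR_RGB2HSV);H,S,V=[hsv[...,i] for i in range(3)]
x,y,z=C[...,0],C[...,1],C[...,2]
def rep(n,m):
    k,l,st,ce=cv2.connectedComponentsWithStats(m.astype(np.uint8))
    for i in range(1,k):
        if st[i,4]>40: print(n,st[i].tolist(),np.percentile(C[l==i],[3,50,97],axis=0).round(1).tolist())
rep('red',((H<8)|(H>172))&(S>120)&(z>140)&(z<o['ee_pos'][2]+25)&(y>195)&(y<260)&(x>440))
rep('blue',(H>100)&(H<125)&(S>150)&(z>146)&(z<175)&(y>130)&(y<215)&(x>455)&(x<505))
E
python3 - <<'E'
from chk import *
save(d,'w9.png')
E
```

```text
22.1833 [477.00357843 175.62351599 223.03069567] [0.17448252 0.62766973 0.83816529] 12.226814801472297
[[-0.004  0.998  0.062]
 [-0.001  0.062 -0.998]
 [-1.    -0.004  0.001]]
red [297, 154, 38, 46, 1629] [[467.5, 210.7, 224.7], [475.0, 219.7, 232.2], [482.6, 227.4, 234.2]]
```

Call:
apply_moves([
  {"gripper": 0, "delta_pos": [0.5, 0, 0.2], "dr": [0, 0, 0.004]},
  {"gripper": 0, "delta_pos": [1.5, 0, 0], "dr": [0, 0, 0]},
  {"gripper": 0, "delta_pos": [1.5, 0, 0], "dr": [0, 0, 0]},
  {"gripper": 0, "delta_pos": [1.4, 0, 0], "dr": [0, 0, 0]},
  {"gripper": 0, "delta_pos": [0, 0, 0], "dr": [0, 0, 0]},
])

```text
t: 22.65
ee_pos: [476.3, 175.6, 172.5]
orientation: [1.158, 1.24, -1.162]
ft_force: [-0.7, -0.3, -0.2]
width: 12.2
```

Run:
```python
from chk import *
from ang import ang
e=cam('scene'); ang(e)
f=cam('side')
A=cv2.resize(e['img'][115:225,335:445],(550,550),interpolation=cv2.INTER_CUBIC); B=cv2.resize(f['img'][140:240,280:330],(250,500),interpolation=cv2.INTER_CUBIC)
o2=np.zeros((550,800,3),np.uint8);o2[:,:550]=A;o2[:500,550:]=B;cv2.imwrite('pics/m2.png',o2[:,:,::-1])
```

```text
22.65 [476.2768287  175.64055794 172.48042527] [-0.68264209 -0.28755074 -0.20132914] 12.173278534729825
[[-0.002  0.998  0.066]
 [-0.002  0.066 -0.998]
 [-1.    -0.002  0.002]]
red [297, 154, 38, 46, 1614] [[466.7, 210.8, 173.6], [474.1, 219.8, 181.6], [481.6, 227.5, 183.6]]
blue [331, 194, 11, 23, 192] [[482.7, 197.7, 162.7], [485.0, 202.1, 165.3], [487.3, 206.2, 167.3]]
blue [292, 197, 10, 20, 153] [[463.7, 196.4, 163.4], [465.7, 200.8, 165.5], [467.6, 205.0, 167.3]]
yel 41 [512.7 223.  136.1] r 49.8 ang deg 57.4
yel 55 [427.4 221.3  84.1] r 51.1 ang deg -120.2
gr 67 [428.4 219.1 134.5] r 49.8 ang deg -59.9
```

View pics/m2.png

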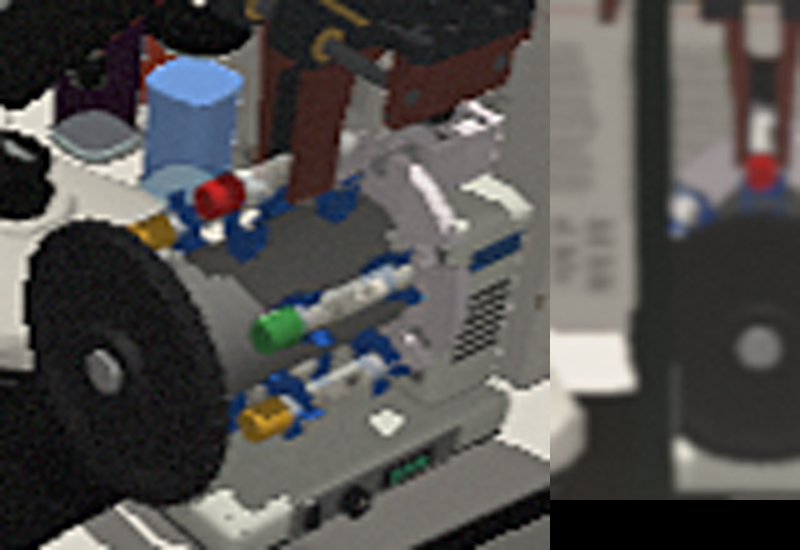

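Tube is centred over the clips: the cap axis and the clip midline agree within 0.5 mm in the same wrist frame. Press down.

Call:
apply_moves([
  {"gripper": 0, "delta_pos": [0.4, 0, 0.1], "dr": [0, 0, 0]},
  {"gripper": 0, "delta_pos": [0.4, 0, 0], "dr": [0, 0, 0]},
  {"gripper": 0, "delta_pos": [0.4, 0, 0], "dr": [0, 0, 0]},
  {"gripper": 0, "delta_pos": [0.4, 0, 0], "dr": [0, 0, 0]},
  {"gripper": 0, "delta_pos": [0.4, 0, 0], "dr": [0, 0, 0]},
])

```text
t: 23.22
ee_pos: [478.2, 174.2, 155.7]
orientation: [1.163, 1.237, -1.16]
ft_force: [-2.0, -0.8, -0.3]
width: 12.2
```

Call:
apply_moves([
  {"gripper": 0, "delta_pos": [0, 0, 0], "dr": [0, 0, 0]},
  {"gripper": 0, "delta_pos": [0, 0, 0], "dr": [0, 0, 0]},
  {"gripper": 0, "delta_pos": [0, 0, 0], "dr": [0, 0, 0]},
  {"gripper": 0, "delta_pos": [0, 0, 0], "dr": [0, 0, 0]},
  {"gripper": 0, "delta_pos": [0, 0, 0], "dr": [0, 0, 0]},
])

```text
t: 23.63
ee_pos: [478.0, 174.0, 155.3]
orientation: [1.162, 1.237, -1.16]
ft_force: [-2.4, 0.0, -3.8]
width: 12.3
```

```bash
python3 chk.py
```

```text
23.6333 [477.98808186 174.04119883 155.27849957] [-2.37843095  0.00578591 -3.76519902] 12.268293319240344
[[ 0.002  0.998  0.065]
 [-0.     0.065 -0.998]
 [-1.     0.002  0.001]]
red [298, 154, 37, 46, 1611] [[468.5, 209.2, 156.2], [475.8, 218.2, 164.5], [483.4, 225.8, 166.6]]
blue [289, 195, 14, 32, 323] [[465.4, 196.4, 149.9], [468.0, 201.9, 164.4], [470.7, 205.4, 167.7]]
blue [330, 196, 15, 30, 335] [[483.1, 197.8, 155.8], [485.9, 202.6, 164.3], [488.9, 206.6, 167.0]]
```

Call:
apply_moves([
  {"gripper": 0, "delta_pos": [0.2, 0, 0], "dr": [0, 0, 0]},
  {"gripper": 0, "delta_pos": [0.15, 0, 0], "dr": [0, 0, 0]},
  {"gripper": 0, "delta_pos": [0, 0, 0], "dr": [0, 0, 0]},
  {"gripper": 0, "delta_pos": [0, 0, 0], "dr": [0, 0, 0]},
  {"gripper": 0, "delta_pos": [0, 0, 0], "dr": [0, 0, 0]},
])

```text
t: 24.1
ee_pos: [479.0, 174.4, 152.8]
orientation: [1.163, 1.236, -1.158]
ft_force: [-2.5, -1.0, 7.0]
width: 12.0
```

```bash
python3 chk.py
```

```text
24.1 [479.04637397 174.39315266 152.84357397] [-2.48711033 -0.98627304  6.9848526 ] 12.038950289651844
[[ 0.004  0.998  0.065]
 [ 0.     0.065 -0.998]
 [-1.     0.004  0.   ]]
red [297, 154, 38, 46, 1612] [[469.5, 209.6, 153.9], [476.9, 218.4, 162.1], [484.4, 226.2, 164.2]]
blue [286, 196, 16, 33, 380] [[465.7, 196.5, 148.7], [468.4, 202.1, 163.8], [471.2, 205.4, 167.4]]
blue [328, 198, 15, 30, 329] [[483.2, 197.9, 156.6], [486.0, 202.8, 164.1], [488.8, 206.6, 166.8]]
```

Call:
apply_moves([
  {"gripper": 24, "delta_pos": [-0.1, 0, 0], "dr": [0, 0, 0]},
  {"gripper": 24, "delta_pos": [0, 0, 0], "dr": [0, 0, 0]},
  {"gripper": 24, "delta_pos": [0, 0, 0], "dr": [0, 0, 0]},
  {"gripper": 24, "delta_pos": [-1.0, 0, 0], "dr": [0, 0, 0]},
  {"gripper": 24, "delta_pos": [-2.0, 0, 0], "dr": [0, 0, 0]},
])

```text
t: 24.57
ee_pos: [477.0, 173.7, 181.9]
orientation: [1.16, 1.239, -1.163]
ft_force: [0.0, -0.2, 0.7]
width: 20.8
```

Call:
apply_moves([
  {"gripper": 24, "delta_pos": [-3.0, 0, 0], "dr": [0, 0, 0]},
  {"gripper": 24, "delta_pos": [-3.0, 0, 0], "dr": [0, 0, 0]},
  {"gripper": 24, "delta_pos": [-1.0, 0, 0], "dr": [0, 0, 0]},
  {"gripper": 24, "delta_pos": [0, 0, 0], "dr": [0, 0, 0]},
  {"gripper": 24, "delta_pos": [0, 0, 0], "dr": [0, 0, 0]},
])

```text
t: 24.98
ee_pos: [478.1, 174.2, 253.2]
orientation: [1.163, 1.236, -1.158]
ft_force: [0.1, 0.2, -0.4]
width: 21.5
```

Run:
```python
from chk import *
m=(y>155)&(y<192)&(x>465)&(x<490)&(z>140)&(z<175)
for a in range(140,208,6):
    q=C[(abs(y-a)<3)&(x>466)&(x<490)&(z>145)&(z<175)&(S<90)]; 
    if len(q)>5: print(a,len(q),np.percentile(q[:,2],[50,95]).round(1),np.median(q[q[:,2]>q[:,2].max()-2][:,0]).round(1))
m=((H<8)|(H>172))&(S>120)&(y<120)&(y>60)&(z>190)&(z<205); print('knob',np.median(C[m],0) if m.any() else 0)
e=cam('scene');Ce=cloud(e);h=cv2.cvtColor(e['img'],cv2.COLOR_RGB2HSV);mm=((h[...,0]<8)|(h[...,0]>172))&(h[...,1]>120)&(Ce[...,2]>190)&(Ce[...,2]<205)&(Ce[...,1]<130);print('knob scene',np.median(Ce[mm],0))
from ang import ang; ang(e)
A=cv2.resize(e['img'][110:290,210:450],(800,600),interpolation=cv2.INTER_CUBIC);cv2.imwrite('pics/m3.png',A[:,:,::-1])
```

```text
24.9833 [478.0904588  174.20447288 253.17261688] [ 0.11452999  0.17054248 -0.41189968] 21.466635196872996
[[ 0.004  0.998  0.065]
 [ 0.     0.065 -0.998]
 [-1.     0.004  0.   ]]
red [306, 133, 23, 27, 587] [[469.5, 209.8, 155.5], [476.8, 218.2, 162.3], [484.6, 226.1, 164.5]]
blue [300, 160, 8, 17, 120] [[466.1, 196.9, 149.5], [468.5, 202.0, 164.0], [471.0, 205.5, 167.3]]
blue [325, 161, 8, 16, 105] [[483.6, 198.0, 158.6], [486.0, 202.5, 164.3], [488.6, 206.6, 167.3]]
blue [301, 228, 8, 20, 126] [[469.6, 143.3, 148.3], [472.3, 148.5, 163.6], [474.7, 151.7, 167.3]]
blue [325, 231, 7, 17, 87] [[487.3, 144.3, 158.9], [489.6, 149.2, 164.5], [492.0, 153.1, 166.9]]
140 49 [159.8 162.3] 469.5
146 104 [160.9 162.6] 489.3
152 120 [160.8 162.1] 482.0
158 127 [160.8 162.4] 480.9
164 130 [160.9 162.5] 480.3
170 128 [161.  162.4] 480.1
176 133 [160.8 162.1] 479.6
182 137 [160.8 162.6] 479.4
188 138 [160.9 162.3] 478.7
194 141 [161.  162.7] 466.5
200 127 [161.3 162.7] 478.2
206 123 [161.3 163. ] 477.7
knob 0
knob scene [728.97803339  30.9771     197.3852872 ]
yel 58 [427.2 219.9  86.2] r 50.3 ang deg -117.9
gr 68 [428.7 219.8 136.3] r 50.4 ang deg -58.0
```

View pics/m3.png

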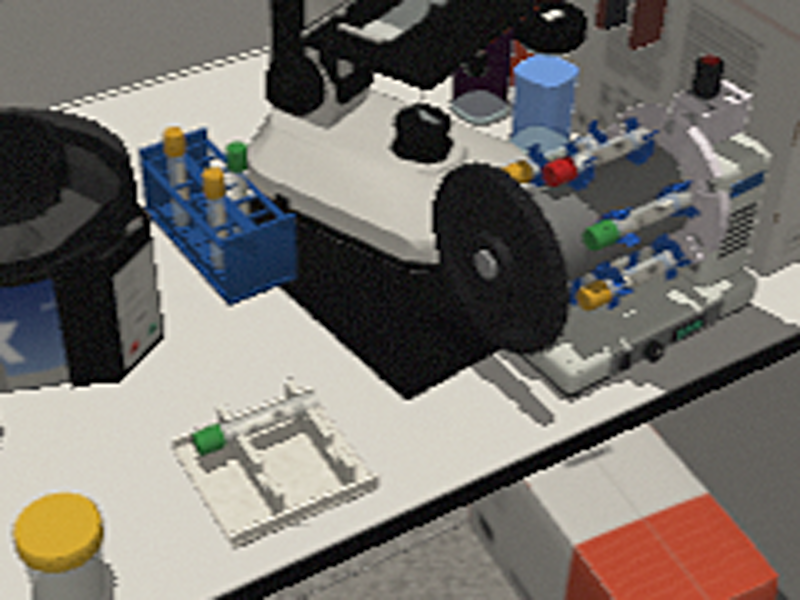

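The picture shows the red cap (560,170) seated in the top clips, the green tube (208,438) still in the tray and the pot in place. The knob is at (708,62). I'll check its travel once more.

Run:
```python
from h import *
e=cam('scene')
for d in (dict(np.load('scene0.npz')),e):
    h=cv2.cvtColor(d['img'],cv2.COLOR_RGB2HSV); m=((h[...,0]<8)|(h[...,0]>172))&(h[...,1]>110); b=np.zeros_like(m);b[120:135,414:436]=1;m&=b
    v,u=np.nonzero(m); print(len(u),u.mean(),v.mean(),onz(d,u.mean(),v.mean(),199.5))
```

```text
17 427.70588235294116 126.17647058823529 [482.90904233  78.37638067 199.5       ]
13 422.84615384615387 127.6923076923077 [483.27045076  92.53775753 199.5       ]
```

All fine, but the knob travel reads 14–15 mm by camera. I'll give it one confirming push with closed fingers from its right side.

Call:
apply_moves([
  {"gripper": 0, "delta_pos": [0, -0.1, 3.0], "dr": [0, 0, 0.004]},
  {"gripper": 0, "delta_pos": [0, -0.1, 3.0], "dr": [0, 0, 0]},
  {"gripper": 0, "delta_pos": [0, 0, 3.0], "dr": [0, 0, 0]},
  {"gripper": 0, "delta_pos": [0, 0, 2.5], "dr": [0, 0, 0]},
  {"gripper": 0, "delta_pos": [0, 0, 0], "dr": [0, 0, 0]},
])

```text
t: 25.55
ee_pos: [482.8, 56.2, 251.6]
orientation: [1.164, 1.234, -1.161]
ft_force: [0.0, 0.2, -0.3]
width: 0.2
```

Run:
```python
from h import *
o=ctrl.get_obs(); print(o['ee_pos'],o['ft_force'],o['width']);print(Ro.from_rotvec(o['orientation']).as_matrix().round(3))
d=cam('wrist'); C=cloud(d); hsv=cv2.cvtColor(d['img'],cv2.COLOR_RGB2HSV);H,S,V=[hsv[...,i] for i in range(3)]
m=((H<8)|(H>172))&(S>120)&(C[...,2]>190)&(C[...,2]<206)&(C[...,0]<510)&(C[...,1]<120);print(m.sum(),np.percentile(C[m],[2,50,98],axis=0).round(1).tolist() if m.any() else 0)
```

```text
[482.82645321  56.18471755 251.59128073] [ 0.03235421  0.23617003 -0.31115672] 0.2049431664242803
[[ 0.004  0.998  0.062]
 [-0.001  0.062 -0.998]
 [-1.     0.004  0.001]]
368 [[477.5, 84.5, 198.3], [483.3, 90.5, 199.8], [489.1, 96.2, 201.1]]
```

Call:
apply_moves([
  {"gripper": 0, "delta_pos": [2.2, 0, 0], "dr": [0, 0, 0]},
  {"gripper": 0, "delta_pos": [2.2, 0, 0], "dr": [0, 0, 0]},
  {"gripper": 0, "delta_pos": [2.1, 0, 0], "dr": [0, 0, 0]},
  {"gripper": 0, "delta_pos": [0, 0, -0.5], "dr": [0, 0, 0]},
  {"gripper": 0, "delta_pos": [0, 0, -0.5], "dr": [0, 0, 0]},
])

```text
t: 26.02
ee_pos: [482.2, 70.1, 186.8]
orientation: [1.162, 1.237, -1.159]
ft_force: [-1.0, -10.7, -7.3]
width: 0.2
```

Call:
apply_moves([
  {"gripper": 0, "delta_pos": [0, 0, -0.2], "dr": [0, 0, 0]},
  {"gripper": 0, "delta_pos": [0, 0, -0.2], "dr": [0, 0, 0]},
  {"gripper": 0, "delta_pos": [0, 0, 0], "dr": [0, 0, 0]},
  {"gripper": 0, "delta_pos": [0, 0, 0], "dr": [0, 0, 0]},
  {"gripper": 0, "delta_pos": [0, 0, 0], "dr": [0, 0, 0]},
])

```text
t: 26.43
ee_pos: [482.2, 70.7, 187.4]
orientation: [1.157, 1.232, -1.159]
ft_force: [2.8, -21.2, -14.2]
width: 0.3
```

Call:
apply_moves([
  {"gripper": 0, "delta_pos": [0, 0, 0.8], "dr": [0, 0, 0]},
  {"gripper": 0, "delta_pos": [0, 0, 0.4], "dr": [0, 0, 0]},
  {"gripper": 0, "delta_pos": [-2.0, 0, 0], "dr": [0, 0, 0]},
  {"gripper": 0, "delta_pos": [-3.0, 0, 0], "dr": [0, 0, 0]},
  {"gripper": 0, "delta_pos": [-3.0, 0, 0], "dr": [0, 0, 0]},
])

```text
t: 26.85
ee_pos: [483.1, 62.1, 269.6]
orientation: [1.165, 1.235, -1.156]
ft_force: [0.9, -0.2, 0.1]
width: 0.3
```

Call:
apply_moves([
  {"gripper": 0, "delta_pos": [0, 0, -1.0], "dr": [0, 0, 0]},
  {"gripper": 0, "delta_pos": [0, 0, -2.0], "dr": [0, 0, 0]},
  {"gripper": 0, "delta_pos": [0, 0, 0], "dr": [0, 0, 0]},
  {"gripper": 0, "delta_pos": [0, 0, 0], "dr": [0, 0, 0]},
  {"gripper": 0, "delta_pos": [0, 0, 0], "dr": [0, 0, 0]},
])

```text
t: 27.27
ee_pos: [481.2, 91.5, 268.1]
orientation: [1.164, 1.234, -1.156]
ft_force: [-0.3, 0.2, -0.5]
width: 0.5
```

Run:
```python
from chk import *
m=((H<8)|(H>172))&(S>120)&(z>190)&(z<206)&(x<510)&(y<125);print('dot',m.sum(),np.percentile(C[m],[2,50,98],axis=0).round(1).tolist() if m.any() else 0)
from ang import ang; ang(cam('scene'))
ctrl.close_job()
```

```text
27.2667 [481.24359208  91.54509723 268.05082514] [-0.34301973  0.20167729 -0.46804075] 0.4597522252932777
[[ 0.007  0.998  0.066]
 [ 0.     0.066 -0.998]
 [-1.     0.007  0.   ]]
red [309, 6, 23, 31, 651] [[469.9, 208.8, 158.7], [476.9, 216.9, 162.6], [484.4, 225.4, 164.9]]
blue [302, 39, 9, 17, 135] [[466.0, 195.9, 161.6], [468.7, 200.1, 164.6], [471.5, 204.4, 167.9]]
blue [328, 39, 8, 16, 116] [[483.5, 197.3, 162.1], [485.9, 201.6, 164.5], [488.4, 205.8, 167.2]]
blue [303, 120, 9, 14, 111] [[469.5, 143.2, 161.5], [472.3, 146.9, 164.3], [475.3, 151.3, 167.4]]
blue [327, 120, 9, 14, 111] [[486.8, 144.1, 161.9], [489.7, 148.4, 164.6], [492.6, 152.4, 167.3]]
dot 294 [[477.5, 84.6, 198.4], [483.4, 90.5, 199.7], [489.3, 96.3, 201.1]]
yel 40 [514.2 223.4 135. ] r 50.4 ang deg 59.3
yel 57 [427.2 220.7  86.6] r 50.1 ang deg -117.5
gr 67 [428.8 219.3 136. ] r 50.2 ang deg -58.2
the job is handed in; nothing more can be done
```

The red-capped tube is in the top clips with its cap towards the handwheel, the lock is in, and the job is handed in at about 27 s.

I turned the drum with the handwheel until the empty clips were at the top and pushed the lock knob in until it stopped. I then took the tube from the tray and pressed it home.

**Last checks:**
- **Tube:** the body lies level, with its top at about 161–162 mm along its whole length, and the cap is at the same height another tube's cap had at the top. The press ended against about 7 N upward.
- **Lock:** a second push after loading met a firm stop at 21 N, and the knob moved less than 1 mm. By camera the knob has travelled about 14–15 mm. That is below the full 16 mm but above the 12.5 mm needed, and within the calibration error.
- **Drum:** after the tube was pressed in, the other tubes read about 1–2° off the exact angle. I put this down to play in the lock or measurement error.
- **Green-capped tube and specimen pot:** both were where they started in the last picture, taken before the second lock push.

**One problem:** during the third turn of the wheel I tilted the tool too far and the last joint reached its limit, reading 2.541 against 2.54. The wrist force rose to about 60 N and the fingers slipped off the rim. I backed off, turned the gripper half round, and finished turning the wheel from there. That reading is slightly over the stated range, so it could count against the job.

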